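Clear the weighing bench: jars through the return gate, baskets onto the drip stand

ROBOT

A 6-joint arm with a two-finger parallel gripper is mounted at the origin on the work surface. World frame = base frame: x ahead of the robot, y to its left, z up, the work surface at z = 0. Lengths are in m, angles in rad, forces in N, time in s.
With the tool pointing down it reaches from about 0.3 to 0.875 m from the base axis. Payload 4.2 kg.
Tool frame: the origin (TCP) lies midway between the tips of the shut fingers; the grasp point (between the pads) lies 19 mm behind it; z points along the fingers, y is the direction in which the jaws open and shut (so a half turn about z gives the same grasp; the last joint's range is limited). The gripper opens to 85 mm and grips with 20 to 120 N. Pads are 22 mm wide; open, the fingers measure 114 mm over their backs; the gripper's body (76 mm by 85 mm) begins 54 mm behind the grasp point. The pads swing forward as they close: fully open they stand 13 mm farther back than shut.
Start: joints at [1.296, 0.32, 1.565, -0, 1.257, -0.02], TCP at [0.145, 0.556, 0.231] pointing down, gripper open.
Joint ranges: [-3.11, 3.11], [-0.84, 2.01], [0.21, 2.61], [-1.34, 4.49], [0.05, 2.63], [-2.56, 2.56]. Speed limits (rad/s): [2.57, 2.57, 3.14, 3.14, 3.14, 3.14].

INTERFACE

Orientations are given as a rotation vector (axis times angle).
In Python, from cell import bot gives the robot as it stands. The module is installed in compiled form; this text tells all that it offers.
- The arm moves only by the tool play_rows, never from a script. Its argument "series" is a list of rows, each a list of 3 entries, a list of its own where there are three numbers: the shift along the tool's x, y, z in cm, then the turn, a rotation vector about the tool's x, y, z in rad, then the closure, from 0 (fully open) to 1 (shut). In form: [[[dx, dy, dz], [rx, ry, rz], grip], ...]. A call has 1 to 20 rows; each row is the pose to reach, as a shift and turn from the pose commanded when the call began, along the tool's axes at that moment; what a row does not reach only later rows make up. A row lasts 1/10 s, in which the tool goes at most 50 mm and 8.59 degrees, less where a joint would pass 70% of its speed; a pose out of reach is approached as far as the arm can. A call with a gripper value outside its range is refused whole. The fingers move at their own pace and stop on an object; "newtons" is the grip in N (left out, the last holds). Time passes only in rows, so rows that repeat a pose let the fingers close. It gives the time, the measured TCP pose, the force and the opening at its end, in the units of the state.
- bot.get_obs(): the state, without advancing time (a new reading comes with each control period).
- bot.snapshot(name): name is "scene" or "top" or "wrist"; returns a dict with "frame" (480x640x3 uint8, red, green, blue), "fx", "fy", "cx", "cy" (pixels), "dist_coeffs" ([k1, k2, p1, p2, k3] as OpenCV has them; the pictures are not rectified), "pose" (4x4, takes a point from camera to world coordinates); the wrist camera has in their place "mount" (4x4, takes a point from camera to tool coordinates, whose origin is the TCP and whose axes are the flange's). Camera axes: x right, y down, z forward; pixel columns grow to the right and rows downward; lengths in m; the calibration is good to about 2 mm. A picture is of the moment at which its call begins: read the wrist's pose just before it. There is no depth.
- bot.job_done(): hands the job in, once; it reports no verdict.
Trained networks look in the newest picture that a camera, given by its name, has taken for a name from the list of things; names that differ only in an ending like _2 or _b are one class to them, and where a whole thing is asked for, a point or a joint stands for the part that bears it (a point fixed in the world has none). Each returns a list of dicts, best first, with "score" (0 to 1); they miss things now and then, are a little off and sometimes report something else, mostly with a low value. They report only what shows in the picture. A call takes as long as a camera call.
- bot.spot_in(camera, thing): "box" ([centre column, centre row, width, height] in pixels, round what is visible of it).
- bot.silhouettes(camera, thing): "mask" (480x640 bool, what is visible of it) and "box" ([centre column, centre row, width, height] in pixels, round what is visible of it).
- bot.tip_of(camera, thing): "position" ([column, row] in pixels: a listed point, or the origin of a listed thing).
The state is a dict: "clock": time; "joint_positions": joint angles; "qvel": joint speeds; "tau": joint torques, N m; "ee_pos": TCP position; "tool_rot": TCP orientation; "wrist_force": force on the tool from outside, world axes, zero at the start; "moment": the same for the moment, N m; "finger_gap": finger opening in m.
Only numpy, scipy, OpenCV 4.12 (cv2) and the standard library are available. Lean on these libraries where they do the work, as an engineer would, in place of code of your own. Each camera call takes 0.05 s, during which the arm holds its last target.

TASK

Clear the bench after the weighing class. Send every squat stoppered stock jar back along the return lane: push it standing along the bench through the swing gate (never lift it over the gate or the walls), far enough that the gate swings fully shut behind it. Hang both dipping baskets by their handles on the drip stand, one on each hook, and leave the other things where they are.

Things in the scene. Friction and masses are not known exactly. Their poses are not given: they have to be found in the camera images.
- jar1_c (a point): Stock jar, 140 g: squat round amber glass jar, 70 mm high; body 54 mm across up to 44 mm, narrow neck, then a fixed round glass stopper 33 mm across, 52 to 70 mm above the foot, to grip it by. Pushed high up it tips: push low. Point: on its axis, half-way up (35 mm above its foot); z up. Three or four jars stand on the bench; an absent one reads None.
- jar2_c (a point): Stock jar, 140 g: squat round amber glass jar, 70 mm high; body 54 mm across up to 44 mm, narrow neck, then a fixed round glass stopper 33 mm across, 52 to 70 mm above the foot, to grip it by. Pushed high up it tips: push low. Point: on its axis, half-way up (35 mm above its foot); z up. Three or four jars stand on the bench; an absent one reads None.
- jar3_c (a point): Stock jar, 140 g: squat round amber glass jar, 70 mm high; body 54 mm across up to 44 mm, narrow neck, then a fixed round glass stopper 33 mm across, 52 to 70 mm above the foot, to grip it by. Pushed high up it tips: push low. Point: on its axis, half-way up (35 mm above its foot); z up. Three or four jars stand on the bench; an absent one reads None.
- jar4_c (a point): Stock jar, 140 g: squat round amber glass jar, 70 mm high; body 54 mm across up to 44 mm, narrow neck, then a fixed round glass stopper 33 mm across, 52 to 70 mm above the foot, to grip it by. Pushed high up it tips: push low. Point: on its axis, half-way up (35 mm above its foot); z up. Three or four jars stand on the bench; an absent one reads None.
- basket1_grip (a point): Dipping basket, 120 g: steel tray 60 (x) x 80 (y) x 32 mm, high peaked handle of 6 mm wire in its y-z plane: uprights at y = +-38 mm, sloping from 88 mm high to the mid peak. On the peak a square wooden grip, 14 x 14 mm, 112 to 152 mm above the foot. Point: centre of the wooden grip, 132 mm above the foot; z up, y along the handle's span.
- basket1_apex (a point): The centre of the handle wire of the same basket at its peak, under the wooden grip, 110 mm above the foot. The opening below the peak is 71 mm wide and passes the hook along the basket's x.
- basket2_grip (a point): Dipping basket, 120 g: steel tray 60 (x) x 80 (y) x 32 mm, high peaked handle of 6 mm wire in its y-z plane: uprights at y = +-38 mm, sloping from 88 mm high to the mid peak. On the peak a square wooden grip, 14 x 14 mm, 112 to 152 mm above the foot. Point: centre of the wooden grip, 132 mm above the foot; z up, y along the handle's span.
- basket2_apex (a point): The centre of the handle wire of the same basket at its peak, under the wooden grip, 110 mm above the foot. The opening below the peak is 71 mm wide and passes the hook along the basket's x.
- lane: Return lane, fixed: a straight open-topped channel between two white walls 32 mm high, 8 mm thick, 72 mm apart inside (84 past the gate: the +y wall steps 12 mm out). Origin on the bench, mid-way between the walls, in the plane of the shut gate. x points the way the jars must go: open mouth at x = -120 mm, closed end at +326 mm. Posts 35 mm high stand at the gate, in line with the walls.
- gate (a joint): The swing gate across the lane: a steel leaf 66 mm wide, 5 to 32 mm above the bench, hinged on an upright pin at the lane's +y wall. 0 = shut; it grows (rad) as the leaf is pushed open towards the lane's +x, up to 1.7; it cannot open the other way. A light spring (about 1 N at the edge) swings it shut unless something is within its 68 mm sweep.
- hook_a (a point): Drip stand hook, left one, on the stand's +y side: 8 mm rod on a 150 mm post, 160 mm from the other. Point: where the centre of a hung handle wire rests, 147 mm above the bench. x points from the open end to the post (67 mm beyond), y along the row of hooks, z up. The upturned tip lies 27 mm before the point (-x), its top 17 mm above it: bring the wire in along +x some 28 mm above the point, then lower it. One basket per hook.
- hook_b (a point): Drip stand hook, right one, on its -y side: 8 mm rod on a 150 mm post, 160 mm from the other. Point: where the centre of a hung handle wire rests, 147 mm above the bench. x points from the open end to the post (67 mm beyond), y along the row of hooks, z up. The upturned tip lies 27 mm before the point (-x), its top 17 mm above it: bring the wire in along +x some 28 mm above the point, then lower it. One basket per hook.
- dish: Bystander, to be left alone: a small white dish, 60 mm across, 14 mm high, among the task's things.
- spatula: Bystander, to be left alone: a 150 mm spatula lying flat.
- weights: Bystander, to be left alone: a wooden block of brass weights, 50 x 110 mm, about 45 mm high.
- reagent: Bystander, to be left alone: a tall amber bottle with a paper label, 60 mm across, 120 mm high (not a stock jar).
- mortar: Bystander, to be left alone: a white mortar, 90 mm across, 55 mm high.
- beaker: Bystander, to be left alone: a glass beaker, 64 mm across, 85 mm high.
- cylinder: Bystander, to be left alone: a glass measuring cylinder, 178 mm high.

How it is judged:
By the outcome, as a careful person would: the job done as asked, in the order asked, and still so for the second after the job is handed in, with the robot touching nothing.
Of jar1, jar2, jar3, jar4 only 3 to 4 are there at a start; the rules pass over those that are not, and their reading is None.
At some moment in a run one of jar1, jar2, jar3, jar4 may be knocked a few centimetres aside while the robot is not near it.
Once in a run the grip may slacken for a moment while it holds something.
It also fails if it takes over 210 s, if anything falls off the work surface, if the arm or the gripper's body presses on something with over 40 N, if the wrist force passes 120 N, or if a joint passes its speed limit or range.

## Working session

There is one attempt and no reset: what is moved stays moved. The work goes in short steps, Python scripts to look and compute and a tool call to move; the robot and the scene stay as the last step left them, time stands still between calls to the robot, and variables do not carry over. Pictures are saved under pics/ and viewed, and the job is handed in when it is done.

Besides the shell and the picture viewer there is one more tool, called after "Request:" as name(argument=value, ...) on one line, values as JSON. play_rows: Moves the arm, as the interface text tells. Its arguments: {"type":"object","properties":{"series":{"type":"array","items":{"type":"array"}},"newtons":{"type":"number"}},"required":["series"]}

```bash
ls; mkdir -p pics
python3 - <<'E'
from cell import bot
import cv2, numpy as np
o=bot.get_obs()
for k,v in o.items(): print(k,np.round(v,3))
for n in ["scene","top","wrist"]:
    s=bot.snapshot(n)
    cv2.imwrite(f"pics/{n}0.png",s["frame"][:,:,::-1])
    print(n,s["fx"],s["fy"],s["cx"],s["cy"],s["dist_coeffs"]); print(np.round(s.get("pose",s.get("mount")),4).tolist())
E
```

```text
pics
clock 0.0
joint_positions [ 1.296  0.32   1.566  0.     1.257 -0.02 ]
qvel [-0.002  0.001 -0.001 -0.002 -0.     0.001]
tau [ 2.0000e-03 -4.1552e+01 -2.3416e+01  0.0000e+00  8.0000e-03  0.0000e+00]
ee_pos [0.145 0.556 0.23 ]
tool_rot [-3.990e-01 -3.116e+00  3.000e-03]
wrist_force [ 0.01   0.239 -0.203]
moment [-0.001  0.063  0.047]
finger_gap 0.085
scene 523.5018789092002 523.5018789092002 316.4193810846905 241.6998894417057 [-0.05667543  0.          0.          0.          0.        ]
[[-0.8587, 0.354, -0.3706, 1.0283], [0.5124, 0.6073, -0.6071, 0.6882], [0.0102, -0.7112, -0.7029, 1.0704], [0.0, 0.0, 0.0, 1.0]]
top 608.4472923020302 608.4472923020302 321.005980504239 238.15037654007867 [-0.06505396  0.          0.          0.          0.        ]
[[-0.0136, -0.9978, 0.065, 0.4375], [-0.9999, 0.013, -0.0097, -0.1132], [0.0088, -0.0651, -0.9978, 1.541], [0.0, 0.0, 0.0, 1.0]]
wrist 407.9561355832512 407.9561355832512 321.4020240128079 243.93017627282262 [-0.09281669  0.          0.          0.          0.        ]
[[0.001, -0.9612, -0.2758, 0.0705], [1.0, 0.001, 0.0001, -0.0003], [0.0002, -0.2758, 0.9612, -0.1412], [0.0, 0.0, 0.0, 1.0]]
```

View pics/scene0.png

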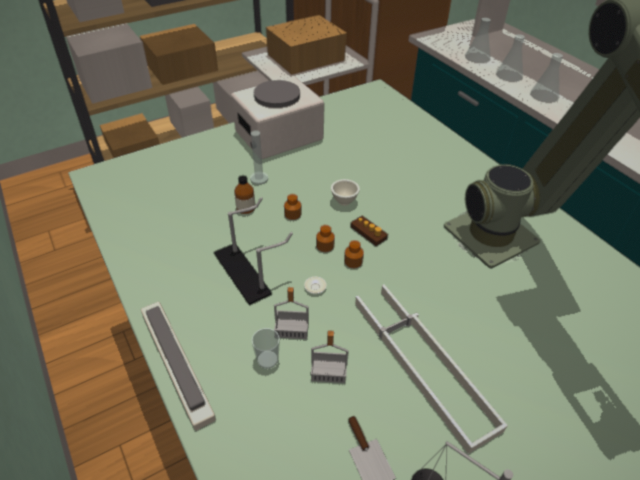

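View pics/top0.png

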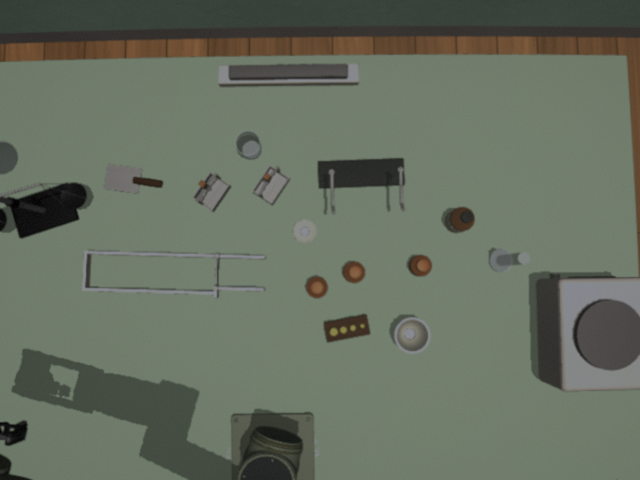

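View pics/wrist0.png

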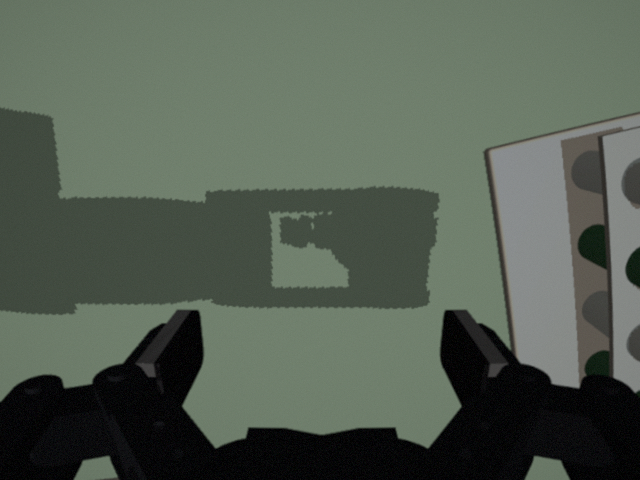

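```bash
cat > h.py <<'E'
from cell import bot
import cv2, numpy as np
from scipy.spatial.transform import Rotation as R
def snap(n,save=None):
    s=bot.snapshot(n)
    s["K"]=np.array([[s["fx"],0,s["cx"]],[0,s["fy"],s["cy"]],[0,0,1]])
    s["D"]=np.array(s["dist_coeffs"])
    if save: cv2.imwrite(f"pics/{save}.png",s["frame"][:,:,::-1])
    if "pose" not in s:
        o=bot.get_obs(); T=np.eye(4);T[:3,:3]=R.from_rotvec(o["tool_rot"]).as_matrix();T[:3,3]=o["ee_pos"]
        s["pose"]=T@s["mount"]
    return s
def ray(s,uv):
    p=cv2.undistortPoints(np.array([[uv]],float),s["K"],s["D"])[0,0]
    d=s["pose"][:3,:3]@np.array([p[0],p[1],1]); return s["pose"][:3,3],d/np.linalg.norm(d)
def atz(s,uv,z):
    c,d=ray(s,uv); return c+d*(z-c[2])/d[2]
def proj(s,P):
    T=np.linalg.inv(s["pose"]); r=cv2.Rodrigues(T[:3,:3])[0]
    return cv2.projectPoints(np.array([P],float),r,T[:3,3],s["K"],s["D"])[0][0,0]
def tri(rs):
    A=np.zeros((3,3));b=np.zeros(3)
    for c,d in rs:
        M=np.eye(3)-np.outer(d,d);A+=M;b+=M@c
    P=np.linalg.solve(A,b); e=[np.linalg.norm((np.eye(3)-np.outer(d,d))@(P-c)) for c,d in rs]
    return P,max(e)
Z={"jar1_c":.035,"basket1_grip":.132,"basket1_apex":.110,"hook_a":.147,"lane":0,"gate":0.018}
E
python3 - <<'E'
from h import *
for n in ["top","scene"]:
    s=snap(n)
    for t,z in Z.items():
        for r in bot.tip_of(n,t):
            print(n,t,round(r["score"],2),np.round(r["position"],1),np.round(atz(s,r["position"],z),4))
E
```

```text
top jar1_c 0.97 [422.8 266.1] [ 0.4628 -0.3795  0.035 ]
top jar1_c 0.39 [331.1 201.2] [ 0.6275 -0.1542  0.035 ]
top jar1_c 0.2 [455.1 222.5] [ 0.5704 -0.4633  0.035 ]
top basket1_grip 0.78 [268.3 176.5] [ 0.6752 -0.0057  0.132 ]
top basket1_apex 0.59 [268.7 185.3] [ 0.6578 -0.0048  0.11  ]
top hook_a 0.73 [401.1 197.2] [ 0.6207 -0.3132  0.147 ]
top hook_a 0.6 [333.8 200.6] [ 0.6146 -0.1574  0.147 ]
top lane 0.81 [215.9 272.3] [0.4547 0.139  0.    ]Traceback (most recent call last):
  File "<stdin>", line 5, in <module>
ValueError: it knows: basket1_apex, basket1_grip, basket2_apex, basket2_grip, beaker, cylinder, dish, hook, jar1, jar2, jar3, jar4, lane, mortar, reagent, spatula, weights
```

```bash
python3 - <<'E'
from h import *
for n in ["top","scene"]:
    s=snap(n)
    for t in ["jar1_c","jar2_c","basket1_grip","basket1_apex","basket2_grip","basket2_apex","hook_a","hook_b","lane"]:
        for r in bot.tip_of(n,t):
            k=t.replace("2","1").replace("_b","_a")
            print(n,t,round(r["score"],2),np.round(r["position"],1),np.round(atz(s,r["position"],Z[k]),4))
    for t in ["jar1","basket1_grip"]:
        for r in bot.spot_in(n,t): print(n,t,round(r["score"],2),np.round(r["box"],1),np.round(atz(s,r["box"][:2],.04 if t=="jar1" else .06),4))
E
python3 - <<'E'
import cv2
t=cv2.imread('pics/top0.png')
cv2.imwrite('pics/topc.png',cv2.resize(t[130:330,60:480],None,fx=1.9,fy=1.9,interpolation=cv2.INTER_CUBIC))
E
```

```text
top jar1_c 0.63 [420.4 267.2] [ 0.4601 -0.3734  0.035 ]
top basket1_grip 0.77 [265.4 177.9] [0.672  0.0011 0.132 ]
top basket1_grip 0.7 [202.6 184.8] [0.6578 0.1481 0.132 ]
top basket1_grip 0.66 [132.3 179.9] [0.6719 0.3138 0.132 ]
top basket1_apex 0.89 [265.4 182.1] [0.6656 0.003  0.11  ]
top basket2_grip 0.56 [203.8 185.3] [0.6565 0.1453 0.132 ]
top basket2_apex 0.66 [206.2 187. ] [0.6558 0.1436 0.11  ]
top hook_a 0.61 [331.9 200.4] [ 0.6152 -0.153   0.147 ]
top hook_a 0.61 [402.9 196.9] [ 0.6214 -0.3174  0.147 ]
top hook_b 0.61 [331.9 200.4] [ 0.6152 -0.153   0.147 ]
top hook_b 0.61 [402.9 196.9] [ 0.6214 -0.3174  0.147 ]
top lane 0.78 [213.2 270.9] [0.4583 0.1458 0.    ]Traceback (most recent call last):
  File "<stdin>", line 9, in <module>
ValueError: it knows: basket1_apex, basket1_grip, basket2_apex, basket2_grip, beaker, cylinder, dish, gate, hook, jar1, jar2, jar3, jar4, lane, mortar, reagent, spatula, weights
```

View pics/topc.png

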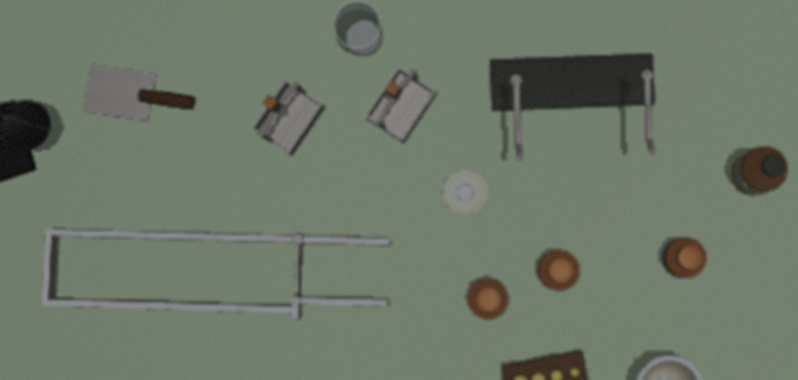

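```bash
python3 - <<'E'
from h import *
for n in ["top","scene"]:
    s=snap(n)
    for t in ["jar1_c","jar3_c","basket1_grip","basket2_apex","hook_a","lane"]:
        for r in bot.tip_of(n,t):
            k=t.replace("2","1").replace("_b","_a").replace("3","1")
            print(n,t,round(r["score"],2),np.round(r["position"],1),np.round(atz(s,r["position"],Z[k]),4))
    for t in ["jar1_c","gate"]:
        for r in bot.silhouettes(n,t): 
            ys,xs=np.nonzero(r["mask"]); print("S",n,t,round(r["score"],2),np.round(r["box"],1),len(xs),np.round(atz(s,r["box"][:2],.04 if t=="jar1_c" else .015),4))
E
python3 - <<'E'
import cv2
t=cv2.imread('pics/scene0.png')
cv2.imwrite('pics/scc.png',cv2.resize(t[170:460,200:520],None,fx=2,fy=2,interpolation=cv2.INTER_CUBIC))
E
```

```text
top jar1_c 0.93 [421.2 265.3] [ 0.4648 -0.3755  0.035 ]
top jar3_c 0.75 [355.3 272.4] [ 0.4495 -0.2115  0.035 ]
top jar3_c 0.53 [408.8 329.1] [ 0.3079 -0.3413  0.035 ]
top jar3_c 0.37 [349.6 328.6] [ 0.3115 -0.1952  0.035 ]
top basket1_grip 0.9 [267.1 173.8] [ 0.6816 -0.0029  0.132 ]
top basket2_apex 0.62 [204.9 188.2] [0.653  0.1467 0.11  ]
top basket2_apex 0.24 [352.5 273.2] [ 0.4472 -0.2     0.11  ]
top hook_a 0.77 [332.5 204.4] [ 0.6059 -0.1543  0.147 ]
top hook_a 0.69 [403.6 195.5] [ 0.6246 -0.3191  0.147 ]
top hook_a 0.59 [214.1 271.6] [0.4547 0.119  0.147 ]
top lane 0.73 [268.5 177. ] [0.6962 0.0039 0.    ]
top lane 0.72 [135.1 180.2] [0.6929 0.3465 0.    ]
top lane 0.64 [212.3 270.2] [0.4601 0.1481 0.    ]
top lane 0.46 [456.5 223.2] [ 0.5716 -0.475   0.    ]
S top jar1_c 0.64 [418.8 265.   21.8  21. ] 389 [ 0.4655 -0.3687  0.04  ]
S top gate 0.42 [217.8 273.6   5.   18.8] 38 [0.4512 0.1317 0.015 ]
scene jar1_c 0.89 [289.8 203.6] [ 0.4679 -0.3881  0.035 ]
scene jar1_c 0.65 [283.3 241.6] [ 0.5627 -0.2533  0.035 ]
scene jar3_c 0.88 [324.3 238.6] [ 0.4568 -0.2056  0.035 ]
scene jar3_c 0.36 [261.1 177.8] [ 0.4863 -0.5461  0.035 ]
scene basket1_grip 0.6 [286.8 294.4] [ 0.6817 -0.0078  0.132 ]
scene basket2_apex 0.61 [329.3 342.4] [0.6583 0.1422 0.11  ]
scene hook_a 0.85 [281.4 242.8] [ 0.6192 -0.1501  0.147 ]
scene hook_a 0.68 [252.5 203.2] [ 0.6151 -0.324   0.147 ]
scene lane 0.82 [394.5 326.6] [0.45   0.1226 0.    ]
S scene jar1_c 0.64 [293.1 205.6  15.3  22.5] 383 [ 0.4665 -0.3698  0.04  ]
S scene jar1_c 0.32 [326.3 239.6  22.   28.9] 405 [ 0.4568 -0.195   0.04  ]
S scene jar1_c 0.21 [397.3 325.4  20.   13.5] 130 [0.4636 0.1444 0.04  ]
S scene gate 0.53 [398.  325.1  23.3  16.1] 158 [0.4478 0.1313 0.015 ]
```

View pics/scc.png

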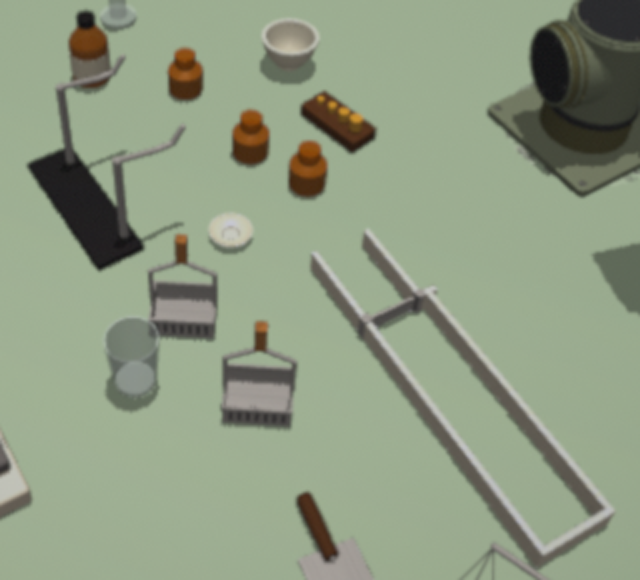

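Run:
```python
from h import *
s=snap("top")
f=lambda x,y:(x/1.9+60,y/1.9+130)
for n,p,z in [("A",(487,300),.07),("B",(560,270),.07),("C",(688,257),.07),("up m",(388,242),.032),("up e",(50,233),.032),("lo m",(388,302),.032),("lo g",(300,300),.032),("lo g2",(296,309),.032),("lo e",(47,301),.032),("g1",(392,90),.152),("g2",(270,103),.152),("posta",(516,80),.15),("tipa",(519,155),.164),("postb",(648,75),.15),("tipb",(652,150),.164)]:
    print(n,np.round(atz(s,f(*p),z),4))
# amber blobs
hsv=cv2.cvtColor(s["frame"],cv2.COLOR_RGB2HSV)
m=((hsv[:,:,0]<14)&(hsv[:,:,1]>150)&(hsv[:,:,2]>40)).astype(np.uint8)
n,l,st,c=cv2.connectedComponentsWithStats(m)
for i in range(1,n):
    if st[i,4]>60: print(st[i],np.round(c[i],1),np.round(atz(s,c[i],.045),4))
```

```text
A [ 0.4132 -0.1146  0.07  ]
B [ 0.45   -0.2079  0.07  ]
C [ 0.4642 -0.3717  0.07  ]
up m [0.4898 0.0136 0.032 ]
up e [0.5071 0.4588 0.032 ]
lo m [0.4117 0.0143 0.032 ]
lo g [0.4157 0.1289 0.032 ]
lo g2 [0.4041 0.1342 0.032 ]
lo e [0.418 0.462 0.032]
g1 [ 0.6699 -0.0026  0.152 ]
g2 [0.656  0.1456 0.152 ]
posta [ 0.6806 -0.1532  0.15  ]
tipa [ 0.5874 -0.155   0.164 ]
postb [ 0.685  -0.3142  0.15  ]
tipb [ 0.5915 -0.3149  0.164 ]
```

```bash
cat >> h.py <<'E'
def mv(P,yang=None):
    """shift cm, turn about tool z (rad) to reach world P with tool y at yang (deg), z down"""
    o=bot.get_obs();M=R.from_rotvec(o["tool_rot"]).as_matrix()
    d=M.T@(np.array(P)-o["ee_pos"])*100
    cur=np.degrees(np.arctan2(M[1,1],M[0,1]))
    if yang is None: return np.round(d,2),round(cur,2)
    Rt=np.array([[np.cos(np.radians(yang+90)),np.cos(np.radians(yang)),0],[np.sin(np.radians(yang+90)),np.sin(np.radians(yang)),0],[0,0,-1]])
    return np.round(d,2),np.round(R.from_matrix(M.T@Rt).as_rotvec(),4)
E
python3 - <<'E'
from h import *
print(mv([.413,-.115,.2],-2.2))
E
```

```text
(array([-42.87, -58.22,   3.13]), array([ 1.0000e-04, -1.0000e-04,  1.3544e+00]))
```

Request:
play_rows(series=[[[-42.9,-58.2,3.1],[0,0,1.354],0],[[-42.9,-58.2,3.1],[0,0,1.354],0],[[-42.9,-58.2,3.1],[0,0,1.354],0],[[-42.9,-58.2,3.1],[0,0,1.354],0],[[-42.9,-58.2,3.1],[0,0,1.354],0],[[-42.9,-58.2,3.1],[0,0,1.354],0],[[-42.9,-58.2,3.1],[0,0,1.354],0],[[-42.9,-58.2,3.1],[0,0,1.354],0],[[-42.9,-58.2,3.1],[0,0,1.354],0],[[-42.9,-58.2,3.1],[0,0,1.354],0],[[-42.9,-58.2,3.1],[0,0,1.354],0],[[-42.9,-58.2,3.1],[0,0,1.354],0],[[-42.9,-58.2,3.1],[0,0,1.354],0],[[-42.9,-58.2,3.1],[0,0,1.354],0],[[-42.9,-58.2,3.1],[0,0,1.354],0],[[-42.9,-58.2,3.1],[0,0,1.354],0],[[-42.9,-58.2,3.1],[0,0,1.354],0],[[-42.9,-58.2,3.1],[0,0,1.354],0],[[-42.9,-58.2,3.1],[0,0,1.354],0],[[-42.9,-58.2,3.1],[0,0,1.354],0]], newtons=30)

```text
clock: 3.9
ee_pos: [0.4132, -0.1139, 0.2005]
tool_rot: [2.261, 2.181, 0.0]
wrist_force: [-0.5, 0.1, -0.3]
finger_gap: 0.0852
```

Run:
```python
from h import *
s=snap("wrist","w1")
o=bot.get_obs(); print(o["clock"],o["ee_pos"],mv(o["ee_pos"]))
for t in ["jar1_c"]:
    for r in bot.tip_of("wrist",t): print(r["score"],r["position"],np.round(atz(s,r["position"],.035),4))
for P in [(.413,-.115,.07),(.413,-.115,.0),(.45,-.208,.07)]: print(np.round(proj(s,P),1))
```

```text
3.95 [ 0.41323466 -0.11409118  0.2005151 ] (array([0., 0., 0.]), np.float64(-2.09))
[321.8 233.7]
[321.7 213. ]
[375. 351.]
```

View pics/w1.png

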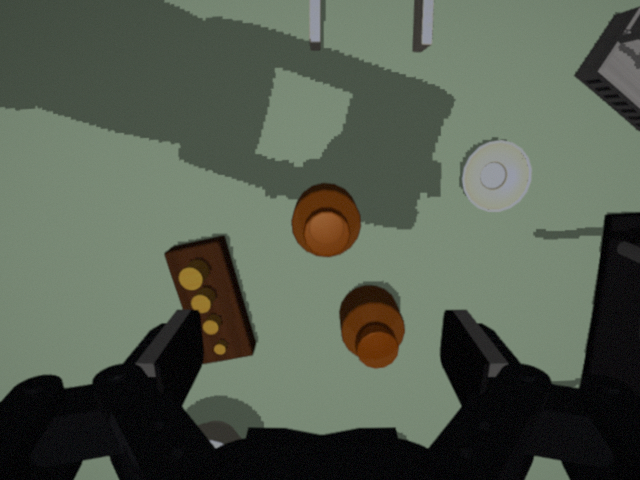

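Run:
```python
from h import *
s=snap("wrist")
for n,p,z in [("A",(327,233),.07),("Abody",(326,220),.03),("B",(377,348),.07),("wallL",(316,44),.032),("wallR",(424,45),.032),("wt",(253,352),.045),("wt2",(224,238),.045)]: print(n,np.round(atz(s,p,z),4))
hsv=cv2.cvtColor(s["frame"],cv2.COLOR_RGB2HSV)
```

```text
A [ 0.4167 -0.1149  0.07  ]
Abody [ 0.4164 -0.1148  0.03  ]
B [ 0.4515 -0.2057  0.07  ]
wallL [0.4136 0.0135 0.032 ]
wallR [0.4904 0.011  0.032 ]
wt [ 0.3524 -0.2207  0.045 ]
wt2 [ 0.3387 -0.1225  0.045 ]
```

Request:
play_rows(series=[[[-0.1,0.35,5],[0,0,0],0],[[-0.1,0.35,9],[0,0,0],0],[[-0.1,0.35,13],[0,0,0],0.2],[[-0.1,0.35,16],[0,0,0],0.3],[[-0.1,0.35,16],[0,0,0],0.3],[[-0.1,0.35,16],[0,0,0],0.8],[[-0.1,0.35,16],[0,0,0],0.8],[[-0.1,0.35,16],[0,0,0],0.8],[[-0.1,0.35,16],[0,0,0],0.8],[[-0.1,0.35,16],[0,0,0],0.8],[[-0.1,0.35,16],[0,0,0],0.8]], newtons=25)

```text
clock: 5.15
ee_pos: [0.4189, -0.1165, 0.0422]
tool_rot: [2.26, 2.176, 0.004]
wrist_force: [1.2, 0.9, 8.2]
finger_gap: 0.0431
```

Run:
```python
from h import *
s=snap("wrist","w2");snap("scene","s2")
o=bot.get_obs(); print(o["clock"],o["ee_pos"],o["finger_gap"],o["wrist_force"])
print(mv([.4515+.0388*-.04,-.04,.0405],-2.2), mv([.467,.41,.0405],-2.2))
```

```text
5.25 [ 0.41884515 -0.11655314  0.04224652] 0.0426118826251461 [0.88441938 0.44850953 8.15231609]
(array([7.77, 2.82, 0.18]), array([0.0051, 0.0011, 0.0003])) (array([52.8 ,  2.81,  0.13]), array([0.0051, 0.0011, 0.0003]))
```

View pics/w2.png

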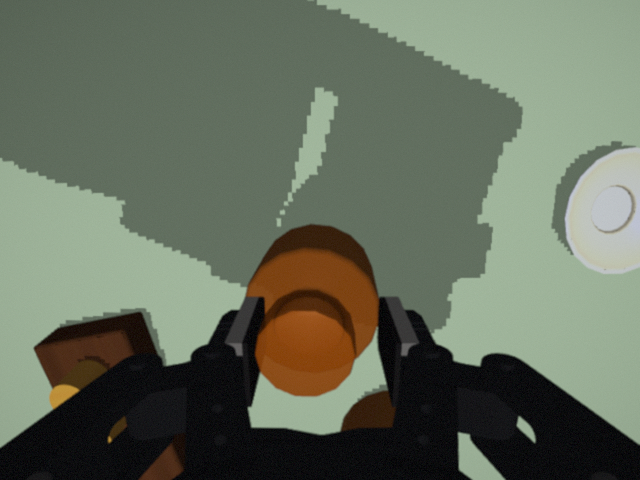

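Request:
play_rows(series=[[[0,0,-0.8],[0,0,0],0.3],[[0,-0.5,-0.8],[0,0,0],0.3],[[0,-0.5,-0.8],[0,0,0],0.3],[[0,-0.5,-0.8],[0,0,0],0.8],[[0,-0.5,-0.8],[0,0,0],0.8],[[0,-0.5,-0.8],[0,0,0],0.8],[[0,-0.5,-0.8],[0,0,0],0.8],[[0,-0.5,-0.8],[0,0,0],0.8],[[0,-0.5,-0.8],[0,0,0],0.8]], newtons=25)

```text
clock: 6.15
ee_pos: [0.412, -0.1158, 0.0483]
tool_rot: [2.263, 2.179, 0.0]
wrist_force: [0.9, -0.3, 0.8]
finger_gap: 0.032
```

Run:
```python
from h import *
s=snap("wrist","w3")
o=bot.get_obs(); print(o["clock"],o["ee_pos"],o["finger_gap"],o["wrist_force"])
```

```text
6.2 [ 0.4120221  -0.11585474  0.04829554] 0.03165724979721978 [1.4334479  0.67729824 0.74883749]
```

View pics/w3.png

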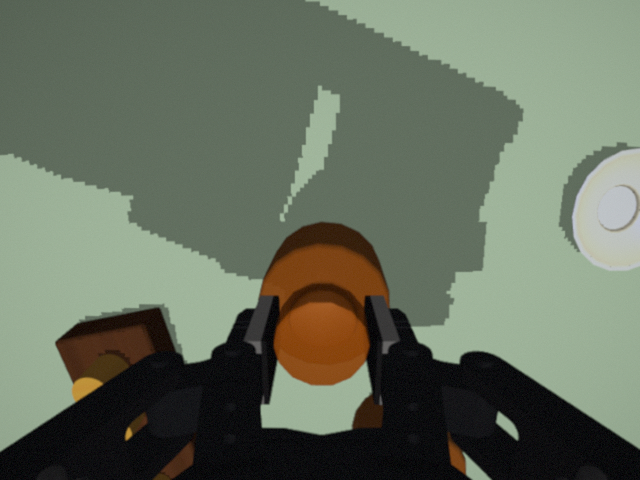

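Request:
play_rows(series=[[[0.7,0.4,0],[0,0,0],0.8],[[1.7,0.9,0],[0,0,0],0.8],[[2.7,1.4,0],[0,0,0],0.8],[[3.7,1.9,0],[0,0,0],0.8],[[4.7,2.4,0],[0,0,0],0.8],[[5.7,3.0,0],[0,0,0],0.8],[[6.7,3.5,0],[0,0,0],0.8],[[7.7,3.5,0],[0,0,0],0.8],[[9,3.5,0],[0,0,0],0.8],[[10.5,3.5,0],[0,0,0],0.8],[[12,3.5,0],[0,0,0],0.8],[[13.5,3.5,0],[0,0,0],0.8],[[15,3.5,0],[0,0,0],0.8],[[16.5,3.5,0],[0,0,0],0.8],[[17.5,3.5,0],[0,0,0],0.8],[[17.5,3.5,0],[0,0,0],0.8]])

```text
clock: 7.8
ee_pos: [0.4533, 0.0589, 0.0483]
tool_rot: [-2.261, -2.181, -0.0]
wrist_force: [-1.0, -0.1, -2.6]
finger_gap: 0.0322
```

Run:
```python
from h import *
s=snap("wrist","w4");snap("scene","s4")
o=bot.get_obs(); print(o["clock"],o["ee_pos"],o["finger_gap"],o["wrist_force"])
a=cv2.imread("pics/w4.png");b=cv2.imread("pics/s4.png")[170:410,280:600]
cv2.imwrite("pics/c4.png",np.hstack([cv2.resize(a,(400,300)),cv2.resize(b,(400,300))]))
```

```text
7.9 [0.45322505 0.05778959 0.04826706] 0.032344349291038105 [ 0.86883028 -0.0035603  -2.05124457]
```

View pics/c4.png

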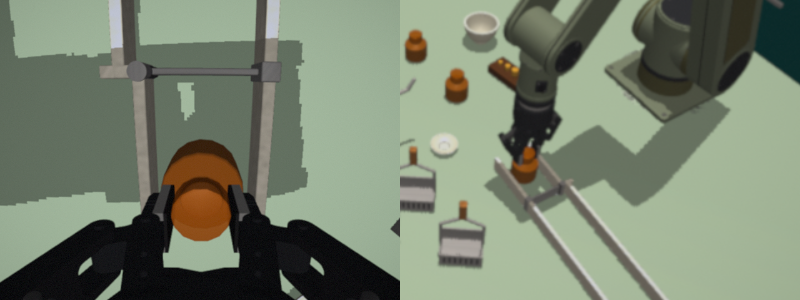

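Request:
play_rows(series=[[[0,0,0.1],[0,0,0],0.8],[[0,0,0.1],[0,0,0],0.8]])

```text
clock: 8.1
ee_pos: [0.4536, 0.0573, 0.0478]
tool_rot: [2.264, 2.178, 0.0]
wrist_force: [-1.6, 0.4, 4.2]
finger_gap: 0.032
```

Request:
play_rows(series=[[[1,0,0],[0,0,0],0.8],[[2,0,0],[0,0,0],0.8],[[3.5,0,0],[0,0,0],0.8],[[5,0,0],[0,0,0],0.8],[[6.5,0,0],[0,0,0],0.8],[[8,0,0],[0,0,0],0.8],[[9.5,0,0],[0,0,0],0.8],[[11,0,0],[0,0,0],0.8],[[12.5,0,0],[0,0,0],0.8],[[14,0,0],[0,0,0],0.8],[[16,0,0],[0,0,0],0.8],[[18,0,0],[0,0,0],0.8]])

```text
clock: 9.3
ee_pos: [0.46, 0.2391, 0.0472]
tool_rot: [-2.263, -2.178, 0.0]
wrist_force: [1.1, -2.7, 1.2]
finger_gap: 0.032
```

Run:
```python
from h import *
s=snap("wrist","w5");snap("top","t5")
o=bot.get_obs(); print(o["clock"],o["ee_pos"],o["finger_gap"],o["wrist_force"])
a=cv2.imread("pics/w5.png");b=cv2.imread("pics/t5.png")[190:340,60:260]
cv2.imwrite("pics/c5.png",np.hstack([cv2.resize(a,(400,300)),cv2.resize(b,(400,300))]))
```

```text
9.4 [0.46123006 0.24115588 0.0476229 ] 0.03244680157218277 [1.3624407  2.07640988 4.14997298]
```

View pics/c5.png

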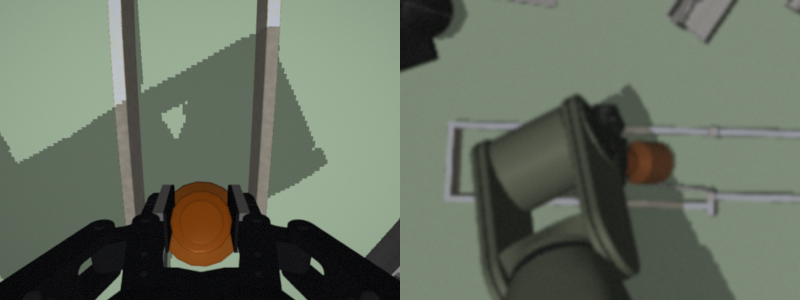

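View pics/w5.png

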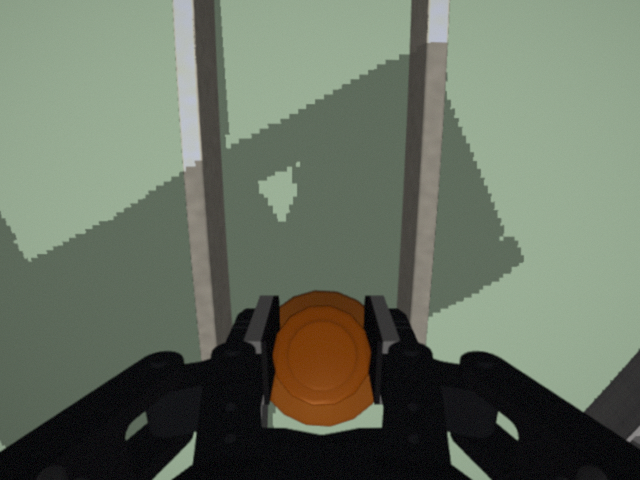

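Run:
```python
from h import *
s=snap("wrist");snap("scene","s5")
o=bot.get_obs();T=np.eye(4);T[:3,:3]=R.from_rotvec(o["tool_rot"]).as_matrix();T[:3,3]=o["ee_pos"]
# model jar pivoted at grasp point, tilt a
for a in [0,10,20,25,30,35,40]:
    ar=np.radians(a)
    out=[]
    for h in [.061-.061,.061-.044,-.009]:  # below stopper centre: foot, shoulder, top
        p=np.array([-h*np.sin(ar),0,h*np.cos(ar)-.015])
        out.append(np.round(proj(s,(T@np.r_[p,1])[:3]),0).tolist())
    print(a,out)
b=cv2.imread("pics/s5.png")[200:440,320:560]
cv2.imwrite("pics/c5b.png",cv2.resize(b,(600,600)))
```

```text
0 [[323.0, 339.0], [322.0, 317.0], [323.0, 353.0]]
10 [[323.0, 339.0], [322.0, 325.0], [323.0, 349.0]]
20 [[323.0, 339.0], [322.0, 332.0], [323.0, 344.0]]
25 [[323.0, 339.0], [322.0, 336.0], [323.0, 341.0]]
30 [[323.0, 339.0], [322.0, 340.0], [323.0, 339.0]]
35 [[323.0, 339.0], [322.0, 344.0], [323.0, 337.0]]
40 [[323.0, 339.0], [322.0, 348.0], [323.0, 334.0]]
```

View pics/c5b.png

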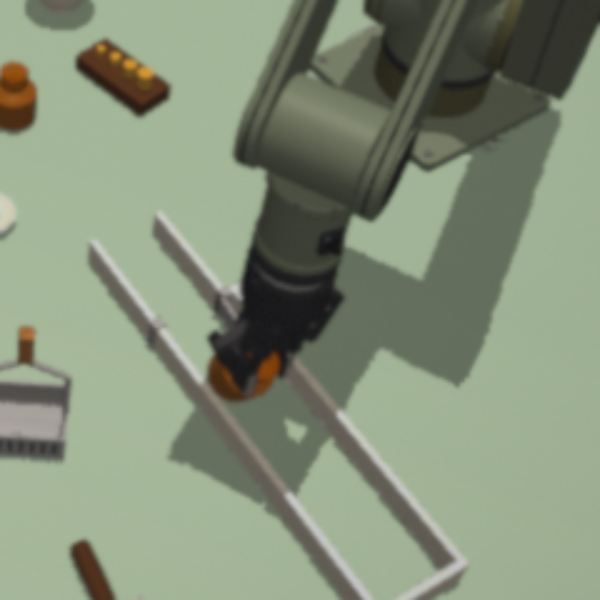

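Request:
play_rows(series=[[[0.2,0,0],[0,0.12,0],0.8],[[0.4,0,-0.05],[0,0.24,0],0.8],[[0.6,0,-0.1],[0,0.35,0],0.8],[[0.7,0,-0.15],[0,0.44,0],0.8],[[0.7,0,-0.15],[0,0.44,0],0.8],[[0.7,0,-0.15],[0,0.44,0],0.8]])

```text
clock: 10.1
ee_pos: [0.4619, 0.2432, 0.0499]
tool_rot: [-2.022, -1.94, -0.456]
wrist_force: [1.7, -1.4, 8.0]
finger_gap: 0.0323
```

Run:
```python
from h import *
s=snap("wrist","w6");snap("scene","s6")
o=bot.get_obs(); print(o["clock"],o["ee_pos"],o["finger_gap"],o["wrist_force"])
a=cv2.imread("pics/w6.png");b=cv2.imread("pics/s6.png")[280:430,330:530]
cv2.imwrite("pics/c6.png",np.hstack([cv2.resize(a,(400,300)),cv2.resize(b,(400,300))]))
```

```text
10.2 [0.46190571 0.24362921 0.04994533] 0.032407266668838086 [ 1.64495049 -2.55563794  8.72586063]
```

View pics/c6.png

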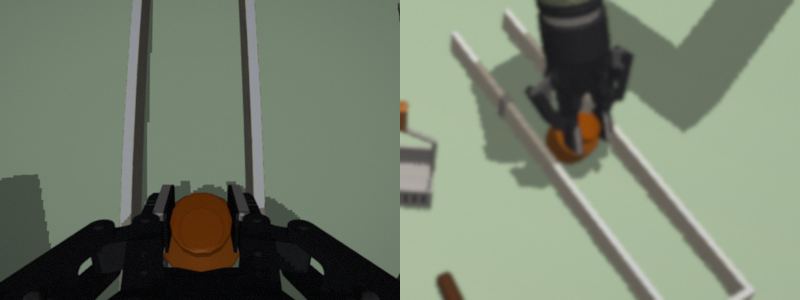

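Run:
```python
import cv2
b=cv2.imread("pics/s6.png")[290:390,350:490]
cv2.imwrite("pics/c6b.png",cv2.resize(b,(784,560),interpolation=cv2.INTER_CUBIC))
```

```text
(no output)
```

View pics/c6b.png

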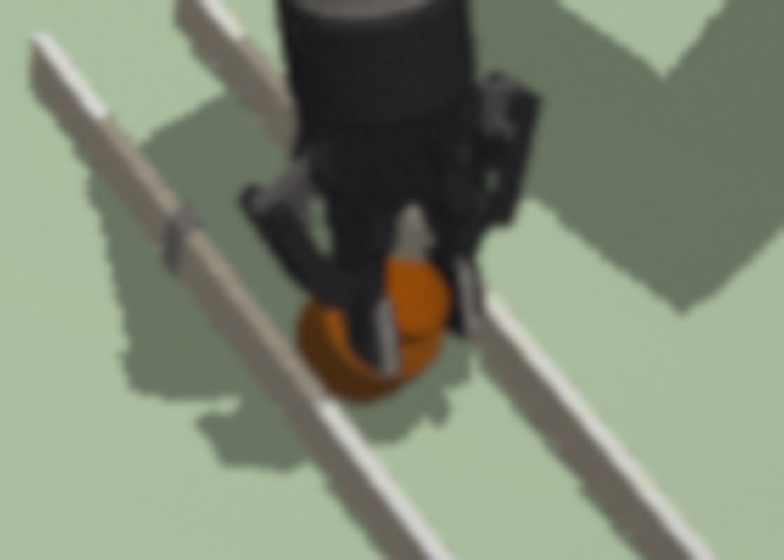

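View pics/w6.png

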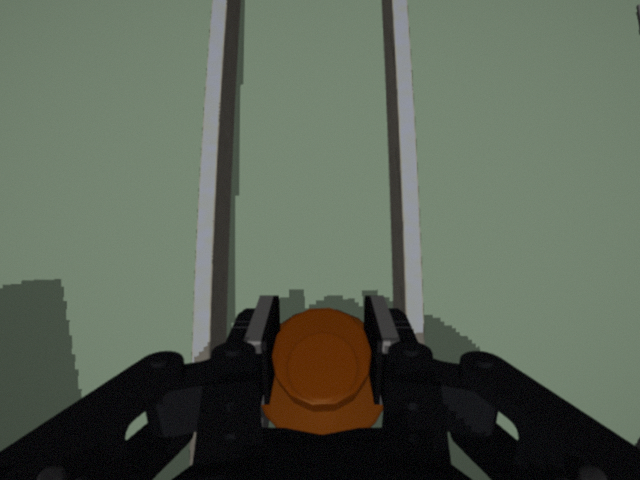

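Request:
play_rows(series=[[[-0.3,0,-0.2],[0,0,0],0.8],[[-0.6,0,-0.4],[0,0,0],0.8],[[-0.9,0,-0.5],[0,0,0],0.8],[[-1.25,0,-0.64],[0,0,0],0.8],[[-1.55,0,-0.73],[0,0,0],0.8],[[-1.83,0,-0.81],[0,0,0],0.8],[[-2.1,0,-0.85],[0,0,0],0.8],[[-2.35,0,-0.88],[0,0,0],0.8],[[-2.35,0,-0.88],[0,0,0],0.8]])

```text
clock: 11.1
ee_pos: [0.4597, 0.2201, 0.0477]
tool_rot: [-2.017, -1.941, -0.453]
wrist_force: [-0.3, 2.0, 8.2]
finger_gap: 0.0322
```

Run:
```python
from h import *
s=snap("wrist","w7");snap("scene","s7")
o=bot.get_obs(); print(o["clock"],o["ee_pos"],o["finger_gap"],o["wrist_force"])
a=cv2.imread("pics/w7.png");b=cv2.imread("pics/s7.png")[280:380,345:485]
cv2.imwrite("pics/c7.png",np.hstack([cv2.resize(a,(400,300)),cv2.resize(b,(400,300))]))
```

```text
11.2 [0.45971858 0.2200946  0.04767731] 0.03187039701577233 [0.24038539 1.93555511 8.01207228]
```

View pics/c7.png

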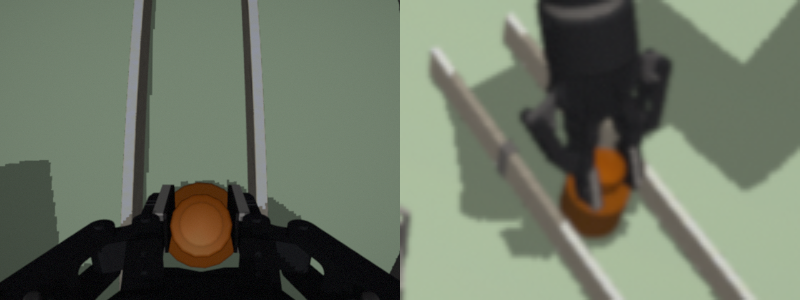

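Request:
play_rows(series=[[[0,0,0],[0,0,0],0.6],[[0,0,0],[0,0,0],0.45],[[0,0,0],[0,0,0],0.35],[[0,0,-0.5],[0,0,0],0.3],[[0,0,-2],[0,0,0],0.3],[[0,0,-4],[0,0,0],0.3],[[0,0,-6],[0,0,0],0.3],[[0,0,-8],[0,0,0],0.3],[[0,0,-9],[0,0,0],0.3]])

```text
clock: 12.1
ee_pos: [0.4584, 0.1806, 0.1294]
tool_rot: [-2.019, -1.944, -0.453]
wrist_force: [-0.2, 0.4, -1.1]
finger_gap: 0.0597
```

Run:
```python
from h import *
s=snap("wrist","w8");snap("scene","s8")
o=bot.get_obs(); print(o["clock"],o["ee_pos"],o["finger_gap"],o["wrist_force"])
a=cv2.imread("pics/w8.png");b=cv2.imread("pics/s8.png")[260:380,325:485]
cv2.imwrite("pics/c8.png",np.hstack([cv2.resize(a,(400,300)),cv2.resize(b,(400,300))]))
```

```text
12.2 [0.45869657 0.18085531 0.12913309] 0.05985212993158688 [ 0.01123418  0.11142586 -0.91545183]
```

View pics/c8.png

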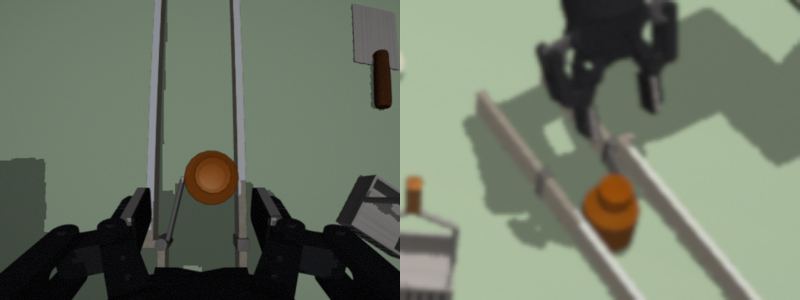

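```bash
cat >> h.py <<'E'
LO=np.array([.4562,.1325]);LX=np.array([.0388,.99925]);LY=np.array([-.99925,.0388])
def lane(P): d=np.array(P)[:2]-LO; return np.round([d@LX*1000,d@LY*1000],1)
def unl(x,y,z): q=LO+LX*x/1000+LY*y/1000; return np.array([q[0],q[1],z])
E
python3 - <<'E'
from h import *
s=snap("wrist")
for n,p,z in [("stop",(339,275),.07),("hinge",(265,390),.032),("tip",(291,288),.032),("postR",(386,390),.035),("wallL",(248,40),.032),("wallR",(379,40),.032)]:
    P=atz(s,p,z); print(n,np.round(P,4),lane(P))
s=snap("top","t8")
E
python3 -c "
import cv2
b=cv2.imread('pics/w8.png')
cv2.imwrite('pics/c8b.png',cv2.resize(b[180:430,200:450],(600,600)))"
```

```text
stop [0.4677 0.2013 0.07  ] [69.2 -8.8]
hinge [0.4218 0.1365 0.032 ] [ 2.6 34.5]
tip [0.4393 0.1975 0.032 ] [64.3 19.4]
postR [0.4944 0.1343 0.035 ] [  3.3 -38.1]
wallL [0.4128 0.3723 0.032 ] [237.9  52.7]
wallR [0.5053 0.3686 0.032 ] [237.8 -39.9]
```

View pics/c8b.png

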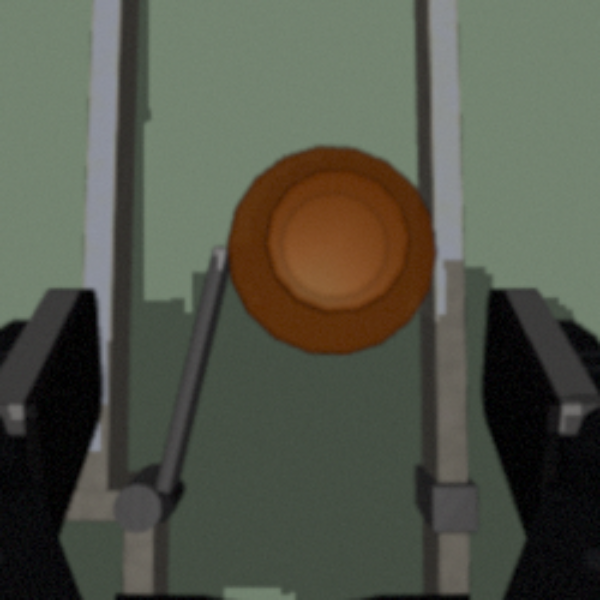

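Run:
```python
from h import *
print(mv(unl(22,-7,.13),-2.2))
```

```text
(array([-2.32,  0.73, -1.35]), array([-9.000e-04, -4.399e-01,  2.000e-04]))
```

Request:
play_rows(series=[[[-2.3,0.7,-1.3],[0,-0.44,0],1],[[-2.3,0.7,-1.3],[0,-0.44,0],1],[[-2.3,0.7,-1.3],[0,-0.44,0],1],[[-2.3,0.7,-1.3],[0,-0.44,0],1],[[-2.3,0.7,-1.3],[0,-0.44,0],1],[[-2.3,0.7,-1.3],[0,-0.44,0],1],[[-2.3,0.7,-1.3],[0,-0.44,0],1]])

```text
clock: 13.0
ee_pos: [0.4637, 0.1536, 0.1296]
tool_rot: [-2.264, -2.176, 0.001]
wrist_force: [0.2, -0.5, 0.6]
finger_gap: -0.0003
```

Run:
```python
from h import *
s=snap("wrist","w9")
o=bot.get_obs(); print(o["clock"],o["ee_pos"],o["finger_gap"],lane(o["ee_pos"]))
print(mv(unl(22,-7,.016),-2.2))
```

```text
13.05 [0.46386532 0.15360917 0.12976643] 6.760346666729106e-05 [21.4 -6.8]
(array([ 0.05,  0.03, 11.38]), array([-0.0011, -0.0005, -0.0016]))
```

View pics/w9.png

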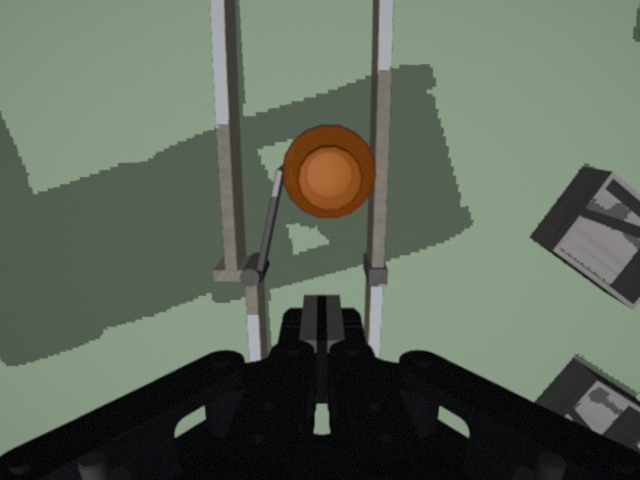

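Request:
play_rows(series=[[[0,0,3],[0,0,0],1],[[0,0,6],[0,0,0],1],[[0,0,9],[0,0,0],1],[[0,0,11.3],[0,0,0],1],[[0,0,11.3],[0,0,0],1],[[0.5,0,11.3],[0,0,0],1],[[1,0,11.3],[0,0,0],1],[[1.5,0,11.3],[0,0,0],1],[[2.0,0,11.3],[0,0,0],1],[[3,0,11.3],[0,0,0],1]])

```text
clock: 14.05
ee_pos: [0.4656, 0.185, 0.0178]
tool_rot: [2.263, 2.178, 0.001]
wrist_force: [-0.4, -2.4, 1.1]
finger_gap: 0.0001
```

Run:
```python
from h import *
s=snap("wrist","w10");snap("scene","s10")
o=bot.get_obs(); print(o["clock"],o["ee_pos"],o["wrist_force"],lane(o["ee_pos"]))
a=cv2.imread("pics/w10.png");b=cv2.imread("pics/s10.png")[260:380,325:485]
cv2.imwrite("pics/c10.png",np.hstack([cv2.resize(a,(400,300)),cv2.resize(b,(400,300))]))
```

```text
14.15 [0.46632414 0.18627406 0.01773779] [1.18335022 0.1157723  0.37548273] [54.1 -8. ]
```

View pics/c10.png

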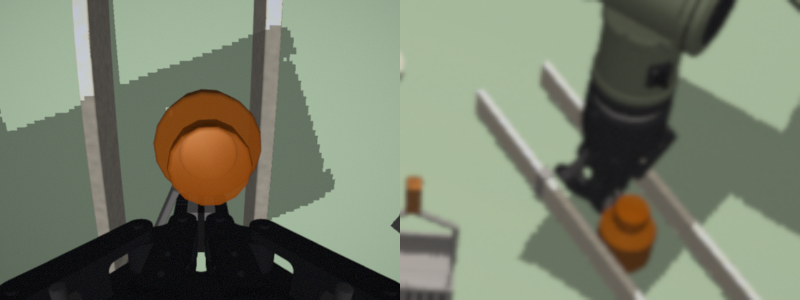

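Request:
play_rows(series=[[[1,0,0],[0,0,0],1],[[2.2,0,0],[0,0,0],1],[[3.4,0,0],[0,0,0],1],[[4.6,0,0],[0,0,0],1],[[5.8,0,0],[0,0,0],1],[[7,0,0],[0,0,0],1],[[8.2,0,0],[0,0,0],1],[[9.4,0,0],[0,0,0],1],[[10.6,0,0],[0,0,0],1],[[11.8,0,0],[0,0,0],1],[[13,0,0],[0,0,0],1],[[14.2,0,0],[0,0,0],1],[[15.4,0,0],[0,0,0],1],[[16.6,0,0],[0,0,0],1],[[17.6,0,0],[0,0,0],1],[[18.3,0,0],[0,0,0],1],[[18.8,0,0],[0,0,0],1],[[19,0,0],[0,0,0],1],[[19,0,0],[0,0,0],1]])

```text
clock: 16.05
ee_pos: [0.4726, 0.3748, 0.0172]
tool_rot: [-2.263, -2.179, -0.001]
wrist_force: [-0.1, 0.5, 0.1]
finger_gap: 0.0
```

Request:
play_rows(series=[[[-0.5,0,0],[0,0,0],1],[[-0.5,0,-3],[0,0,0],1],[[-0.5,0,-7],[0,0,0],1],[[-0.5,0,-11],[0,0,0],1],[[-0.5,0,-15],[0,0,0],0.5],[[-0.5,0,-15],[0,0,0],0]])

```text
clock: 16.65
ee_pos: [0.4752, 0.371, 0.1736]
tool_rot: [2.263, 2.177, 0.02]
wrist_force: [0.1, -0.4, 1.3]
finger_gap: 0.0284
```

Run:
```python
from h import *
s=snap("wrist","w11");snap("scene","s11")
o=bot.get_obs(); print(o["clock"],o["ee_pos"],o["wrist_force"],lane(o["ee_pos"]))
a=cv2.imread("pics/w11.png");b=cv2.imread("pics/s11.png")[170:410,280:600]
cv2.imwrite("pics/c11.png",np.hstack([cv2.resize(a,(400,300)),cv2.resize(b,(400,300))]))
```

```text
16.75 [0.47262251 0.3691811  0.16821722] [-0.0845373   0.74427413 -0.13062849] [237.1  -7.2]
```

View pics/c11.png

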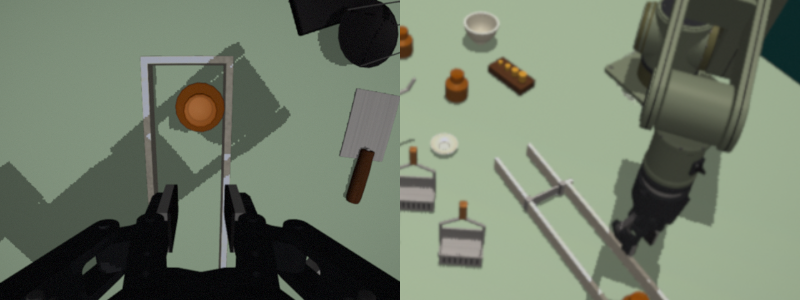

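Run:
```python
from h import *
print(mv([.450,-.206,.2],-2.2))
```

```text
(array([-5.756e+01, -4.000e-02, -3.260e+00]), array([ 0.0017, -0.0015, -0.0002]))
```

Request:
play_rows(series=[[[-57.5,0,-3.2],[0,0,0],0],[[-57.5,0,-3.2],[0,0,0],0],[[-57.5,0,-3.2],[0,0,0],0],[[-57.5,0,-3.2],[0,0,0],0],[[-57.5,0,-3.2],[0,0,0],0],[[-57.5,0,-3.2],[0,0,0],0],[[-57.5,0,-3.2],[0,0,0],0],[[-57.5,0,-3.2],[0,0,0],0],[[-57.5,0,-3.2],[0,0,0],0],[[-57.5,0,-3.2],[0,0,0],0],[[-57.5,0,-3.2],[0,0,0],0],[[-57.5,0,-3.2],[0,0,0],0],[[-57.5,0,-3.2],[0,0,0],0],[[-57.5,0,-3.2],[0,0,0],0],[[-57.5,0,-3.2],[0,0,0],0],[[-57.5,0,-3.2],[0,0,0],0],[[-57.5,0,-3.2],[0,0,0],0]])

```text
clock: 18.45
ee_pos: [0.4505, -0.204, 0.199]
tool_rot: [-2.261, -2.18, -0.0]
wrist_force: [-0.6, 0.8, 0.7]
finger_gap: 0.0855
```

Run:
```python
from h import *
s=snap("wrist","w12");
o=bot.get_obs(); print(o["clock"],o["ee_pos"],o["wrist_force"],mv(o["ee_pos"]))
for P in [(.45,-.206,.07),(.45,-.206,.02)]: print(proj(s,P))
for r in bot.tip_of("wrist","jar1_c"): print(r["score"],r["position"],np.round(atz(s,r["position"],.035),4))
for r in bot.silhouettes("wrist","jar1_c"): print(r["score"],r["box"])
```

```text
18.5 [ 0.45055691 -0.20414687  0.19911609] [-0.25774278  0.11336373 -1.02541707] (array([0., 0., 0.]), np.float64(-2.09))
[321.4718803  235.56403955]
[321.50580651 219.60543364]
0.79 [367.6, 431.9] [ 0.4855 -0.4035  0.035 ]
0.65 [372.4, 411.9, 62.1, 48.9]
```

View pics/w12.png

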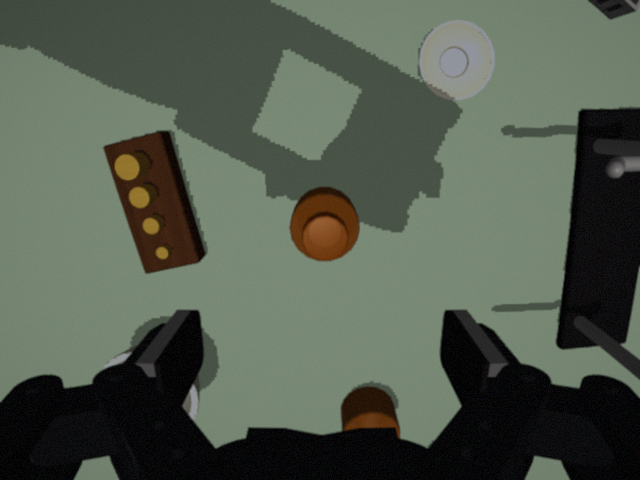

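Request:
play_rows(series=[[[-0.25,0,5],[0,0,0],0.25],[[-0.25,0,9],[0,0,0],0.25],[[-0.25,0,13],[0,0,0],0.25],[[-0.25,0,15.05],[0,0,0],0.25],[[-0.25,0,15.05],[0,0,0],0.25],[[-0.25,0,15.05],[0,0,0],0.8],[[-0.25,0,15.05],[0,0,0],0.8],[[-0.25,0,15.05],[0,0,0],0.8],[[-0.25,0,15.05],[0,0,0],0.8],[[-0.25,0,15.05],[0,0,0],0.8],[[-0.25,0,15.05],[0,0,0],0.8]], newtons=25)

```text
clock: 19.7
ee_pos: [0.4518, -0.2081, 0.0502]
tool_rot: [2.261, 2.176, 0.002]
wrist_force: [0.6, 0.2, 6.9]
finger_gap: 0.0319
```

Run:
```python
from h import *
s=snap("wrist","w13");
o=bot.get_obs(); print(o["clock"],o["ee_pos"],o["wrist_force"],o["finger_gap"],mv(unl(-88,0,.0485),-2.1))
```

```text
19.75 [ 0.45179797 -0.20815046  0.05023027] [0.74136032 0.38174958 6.70140329] 0.0320831174794081 (array([25.26, -0.87,  0.13]), array([ 0.0038,  0.0014, -0.0015]))
```

View pics/w13.png

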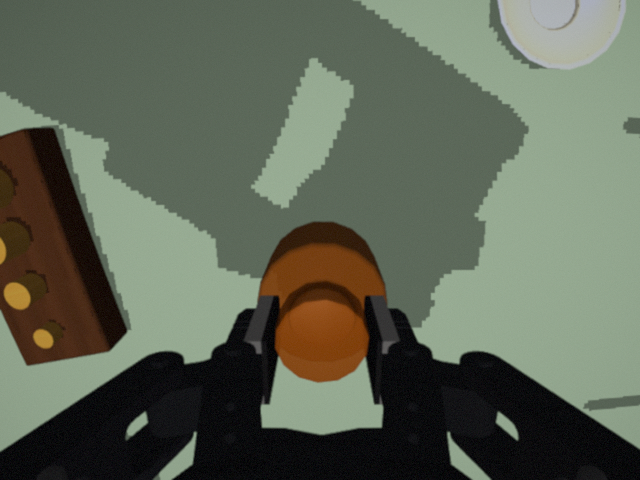

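Request:
play_rows(series=[[[0,0,-0.2],[0,0,0],0.8],[[0,0,-0.2],[0,0,0],0.8]])

```text
clock: 19.95
ee_pos: [0.4502, -0.2075, 0.0509]
tool_rot: [2.263, 2.179, 0.0]
wrist_force: [-0.3, 0.0, -0.6]
finger_gap: 0.0321
```

Request:
play_rows(series=[[[0.7,0,0],[0,0,0],0.8],[[1.7,-0.1,0],[0,0,0],0.8],[[2.7,-0.1,0],[0,0,0],0.8]])

```text
clock: 20.25
ee_pos: [0.4498, -0.1794, 0.0503]
tool_rot: [-2.262, -2.178, 0.0]
wrist_force: [0.2, -0.3, -1.5]
finger_gap: 0.0322
```

Run:
```python
from h import *
s=snap("wrist","w14");
o=bot.get_obs(); print(o["clock"],o["ee_pos"],o["wrist_force"],o["finger_gap"],mv(unl(-88,0,.0485),-2.1))
```

```text
20.3 [ 0.44964266 -0.17807426  0.05030712] [-0.38630148  1.77298783 -1.59311932] 0.03235948471892189 (array([22.26, -0.52,  0.22]), array([-0.0017, -0.0016, -0.0008]))
```

View pics/w14.png

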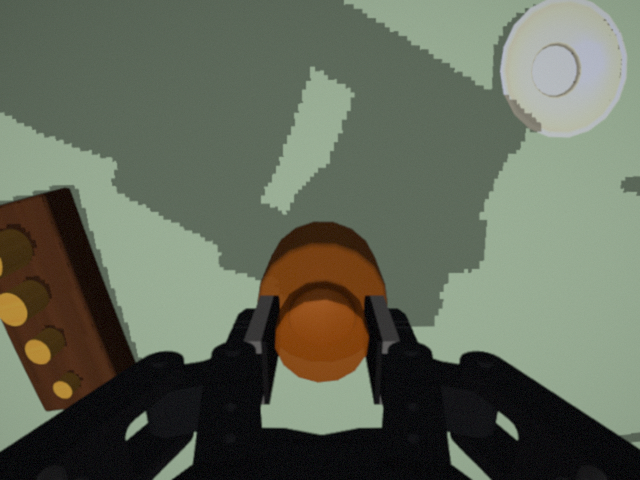

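Request:
play_rows(series=[[[1,0,0],[0,0,0],0.8],[[2.5,-0.1,0],[0,0,0],0.8],[[4,-0.1,0],[0,0,0],0.8],[[5.5,-0.2,0],[0,0,0],0.8],[[7,-0.2,0],[0,0,0],0.8],[[8.5,-0.3,0],[0,0,0],0.8],[[10,-0.3,0],[0,0,0],0.8],[[11.5,-0.4,0],[0,0,0],0.8],[[13,-0.5,0],[0,0,0],0.8],[[14.5,-0.5,0],[0,0,0],0.8],[[16,-0.5,0],[0,0,0],0.8],[[17.5,-0.5,0],[0,0,0],0.8],[[19,-0.5,0],[0,0,0],0.8],[[20.5,-0.5,0],[0,0,0],0.8],[[21.5,-0.5,0],[0,0,0],0.8],[[22.2,-0.5,0],[0,0,0],0.8],[[22.2,-0.5,0],[0,0,0],0.8]])

```text
clock: 22.0
ee_pos: [0.4538, 0.0423, 0.0507]
tool_rot: [-2.262, -2.18, -0.0]
wrist_force: [-0.3, 0.3, -1.4]
finger_gap: 0.0322
```

Run:
```python
from h import *
s=snap("wrist","w15");
o=bot.get_obs(); print(o["clock"],o["ee_pos"],lane(o["ee_pos"]),o["wrist_force"],o["finger_gap"])
```

```text
22.05 [0.45374117 0.04179185 0.05062969] [-90.7  -1.1] [ 0.20211619  0.16141952 -0.87465303] 0.03229421947010497
```

View pics/w15.png

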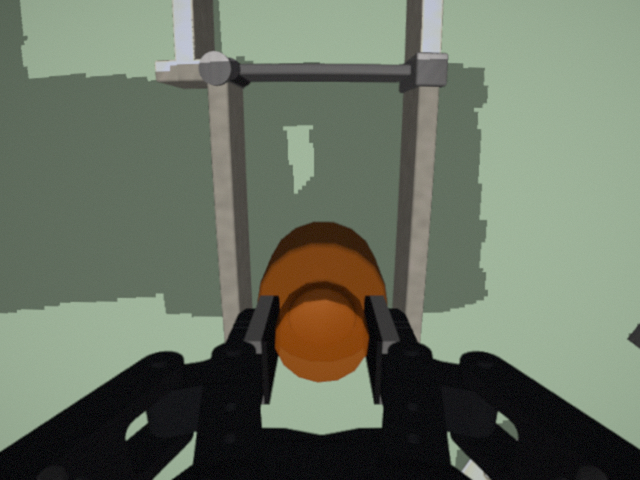

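Request:
play_rows(series=[[[0,0,0.1],[0,0,0],0.6],[[0,0,0.1],[0,0,0],0.4],[[0,0,-0.2],[0,0,0],0.35],[[0,0,-2],[0,0,0],0.35],[[0,0,-4.5],[0,0,0],0.35],[[0,0,-5],[0,0,0],0.6],[[-2.5,0,-5],[0,0,0],1],[[-5,0,-5],[0,0,0],1],[[-5.2,0,-4.5],[0,0,0],1],[[-5.2,0,-2],[0,0,0],1],[[-5.2,0,0.5],[0,0,0],1],[[-5.2,0,3.3],[0,0,0],1],[[-5.2,0,3.3],[0,0,0],1]])

```text
clock: 23.35
ee_pos: [0.4489, -0.0099, 0.0146]
tool_rot: [-2.259, -2.174, 0.008]
wrist_force: [-1.2, 0.3, 0.2]
finger_gap: -0.0001
```

Run:
```python
from h import *
s=snap("wrist","w16");
o=bot.get_obs(); print(o["clock"],o["ee_pos"],lane(o["ee_pos"]),o["wrist_force"],o["finger_gap"])
```

```text
23.4 [ 0.45031818 -0.01001009  0.0161959 ] [-142.6    0.3] [-0.53396742 -0.31425474  0.80503373] -0.00034049621302611804
```

View pics/w16.png

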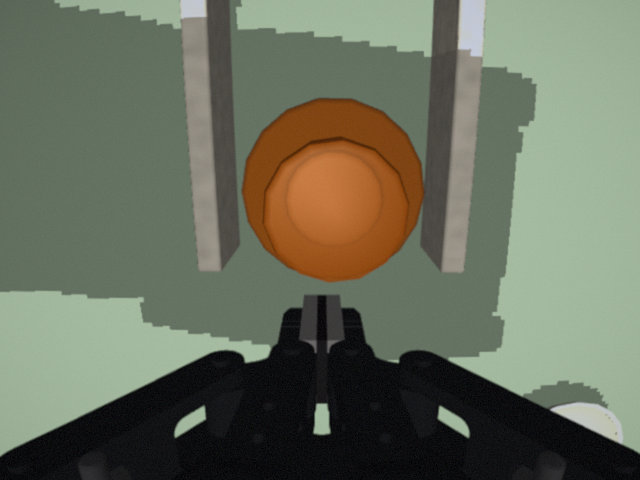

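Request:
play_rows(series=[[[0.5,0.3,0],[0,0,0],1],[[1,0.3,0],[0,0,0],1],[[1.8,0.3,0],[0,0,0],1],[[2.8,0.3,0],[0,0,0],1],[[3.8,0.3,0],[0,0,0],1],[[4.8,0.3,0],[0,0,0],1],[[5.8,0.3,0],[0,0,0],1],[[6.8,0.3,0],[0,0,0],1],[[7.8,0.3,0],[0,0,0],1],[[8.8,0.3,0],[0,0,0],1],[[9.8,0.3,0],[0,0,0],1],[[10.8,0.3,0],[0,0,0],1]])

```text
clock: 24.6
ee_pos: [0.4606, 0.0978, 0.018]
tool_rot: [2.26, 2.178, 0.003]
wrist_force: [3.7, -5.1, 1.1]
finger_gap: 0.0002
```

Run:
```python
from h import *
s=snap("wrist","w17");
o=bot.get_obs(); print(o["clock"],o["ee_pos"],lane(o["ee_pos"]),o["wrist_force"],o["finger_gap"])
```

```text
24.65 [0.46050119 0.09908081 0.01794879] [-33.2  -5.6] [1.16650277 0.49931439 0.3547708 ] 3.777654644579074e-05
```

View pics/w17.png

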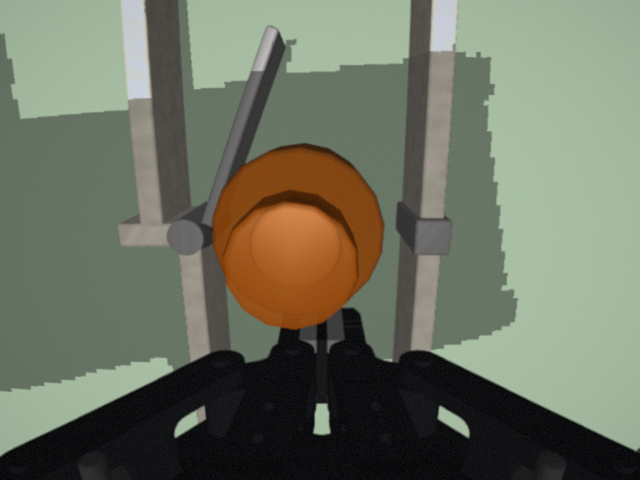

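Request:
play_rows(series=[[[-0.6,-0.2,0],[0,0,0],1],[[-0.6,-0.9,0],[0,0,0],1],[[0.3,-0.9,0],[0,0,0],1],[[1,-0.9,0],[0,0,0],1],[[2,-0.9,0],[0,0,0],1],[[3,-0.9,0],[0,0,0],1],[[4,-0.9,0],[0,0,0],1],[[5,-0.9,0],[0,0,0],1],[[6,-0.9,0],[0,0,0],1]])

```text
clock: 25.55
ee_pos: [0.4421, 0.153, 0.0164]
tool_rot: [-2.255, -2.176, 0.036]
wrist_force: [-16.8, -15.7, 11.8]
finger_gap: -0.0001
```

Run:
```python
from h import *
s=snap("wrist","w18");
o=bot.get_obs(); print(o["clock"],o["ee_pos"],lane(o["ee_pos"]),o["wrist_force"],o["finger_gap"])
```

```text
25.6 [0.44209682 0.15438776 0.01629133] [21.3 14.9] [-15.87960343 -11.58691077  11.93746341] -0.00024731558452760163
```

View pics/w18.png

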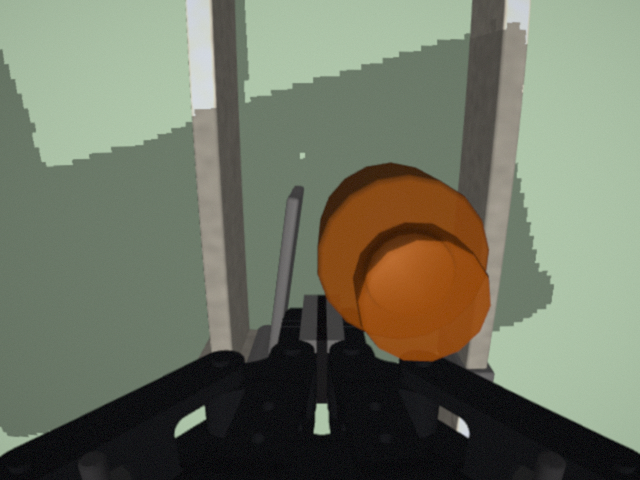

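Request:
play_rows(series=[[[-1,0.2,0],[0,0,0],1],[[-2,0.3,0],[0,0,0],1],[[-3,0.5,0],[0,0,0],1],[[-3.6,1.2,0],[0,0,0],1],[[-3.6,2.3,0],[0,0,0],1],[[-3.6,2.3,0],[0,0,0],1]])

```text
clock: 26.2
ee_pos: [0.4768, 0.1209, 0.018]
tool_rot: [2.263, 2.176, 0.005]
wrist_force: [-0.6, 0.8, 0.1]
finger_gap: -0.0001
```

Run:
```python
from h import *
s=snap("wrist","w19");
o=bot.get_obs(); print(o["clock"],o["ee_pos"],lane(o["ee_pos"]),o["wrist_force"],o["finger_gap"])
```

```text
26.25 [0.47550241 0.12094279 0.0177638 ] [-10.8 -19.7] [1.51264708 0.28939221 0.19260462] 0.0001499290509057524
```

View pics/w19.png

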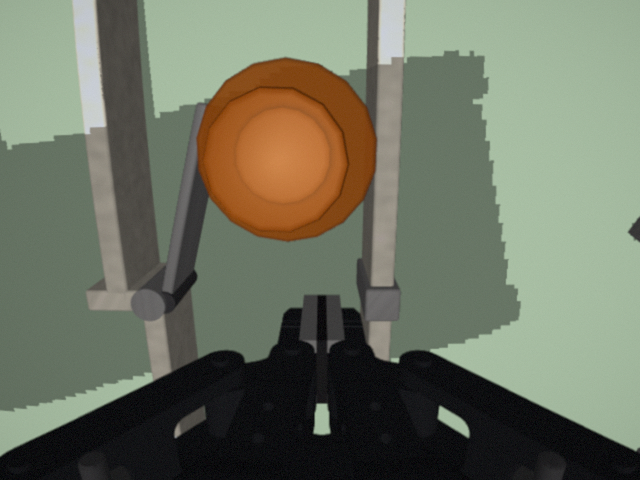

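Request:
play_rows(series=[[[0,-1,0],[0,0,0],1],[[0.8,-1.1,0],[0,0,0],1],[[1.8,-1.1,0],[0,0,0],1],[[2.8,-1.1,0],[0,0,0],1],[[3.8,-1.1,0],[0,0,0],1],[[4.8,-1.1,0],[0,0,0],1],[[5.8,-1.1,0],[0,0,0],1],[[6.8,-1.1,0],[0,0,0],1],[[7.8,-1.1,0],[0,0,0],1]])

```text
clock: 27.15
ee_pos: [0.4662, 0.2002, 0.0177]
tool_rot: [2.263, 2.179, 0.001]
wrist_force: [1.2, -0.8, 0.8]
finger_gap: 0.0001
```

Run:
```python
from h import *
s=snap("wrist","w20");
o=bot.get_obs(); print(o["clock"],o["ee_pos"],lane(o["ee_pos"]),o["wrist_force"],o["finger_gap"])
```

```text
27.2 [0.46670108 0.20148929 0.01779424] [69.3 -7.8] [ 0.24206336  1.54176094 -0.6535557 ] 8.151145036864235e-05
```

View pics/w20.png

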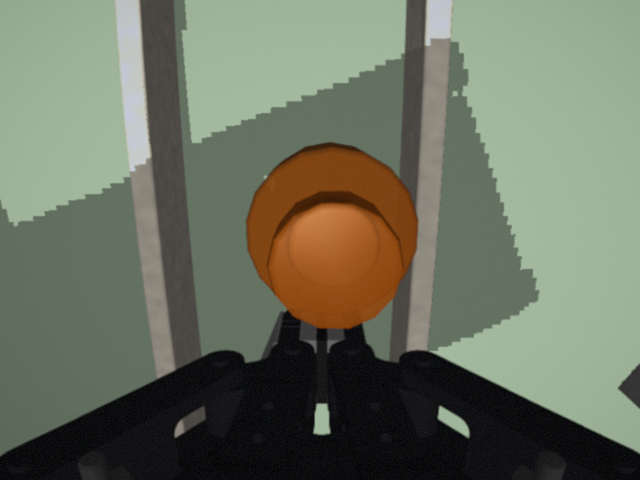

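Good and upright. Push on 9.5 cm and lift out.

Request:
play_rows(series=[[[1,0,0],[0,0,0],1],[[2.2,0,0],[0,0,0],1],[[3.4,0,0],[0,0,0],1],[[4.6,0,0],[0,0,0],1],[[5.8,0,0],[0,0,0],1],[[7,0,0],[0,0,0],1],[[8.2,0,0],[0,0,0],1],[[9,0,0],[0,0,0],1],[[9.5,0,0],[0,0,0],1],[[9.5,0,0],[0,0,0],1],[[9,0,0],[0,0,0],1],[[9,0,-3],[0,0,0],1],[[9,0,-7],[0,0,0],1],[[9,0,-11],[0,0,0],1],[[9,0,-16],[0,0,0],0.5],[[9,0,-18],[0,0,0],0]])

```text
clock: 28.8
ee_pos: [0.471, 0.2892, 0.2026]
tool_rot: [2.263, 2.176, 0.012]
wrist_force: [1.1, 0.6, 1.0]
finger_gap: 0.0283
```

Run:
```python
from h import *
s=snap("wrist","w21");snap("scene","s21");t=snap("top","t21")
o=bot.get_obs(); print(o["clock"],o["ee_pos"],lane(o["ee_pos"]))
a=cv2.imread("pics/w21.png");b=cv2.imread("pics/s21.png")[170:410,280:600]
cv2.imwrite("pics/c21.png",np.hstack([cv2.resize(a,(400,300)),cv2.resize(b,(400,300))]))
b=cv2.imread("pics/t21.png")[150:340,300:480]
cv2.imwrite("pics/c21b.png",cv2.resize(b,(540,570)))
for r in bot.tip_of("top","jar1_c"): print(r["score"],r["position"],np.round(atz(t,r["position"],.035),4))
print(mv([.464,-.372,.2],-2.2))
```

```text
28.95 [0.46975232 0.28863166 0.19906558] [156.5  -7.5]
0.7 [267.9, 177.8] [0.6883 0.0027 0.035 ]
0.67 [431.1, 253.6] [ 0.4935 -0.401   0.035 ]
(array([-65.99,   2.07,  -0.25]), array([-0.0005,  0.0003, -0.0004]))
```

View pics/c21.png

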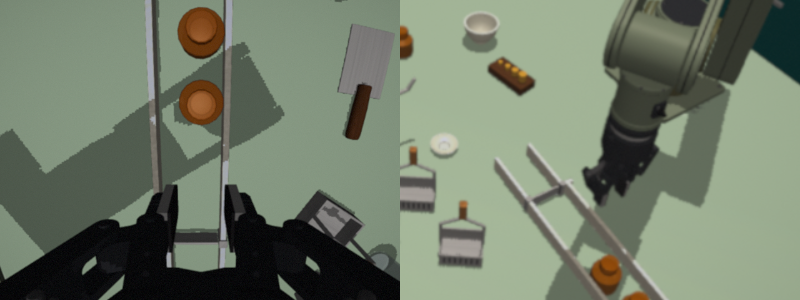

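View pics/c21b.png

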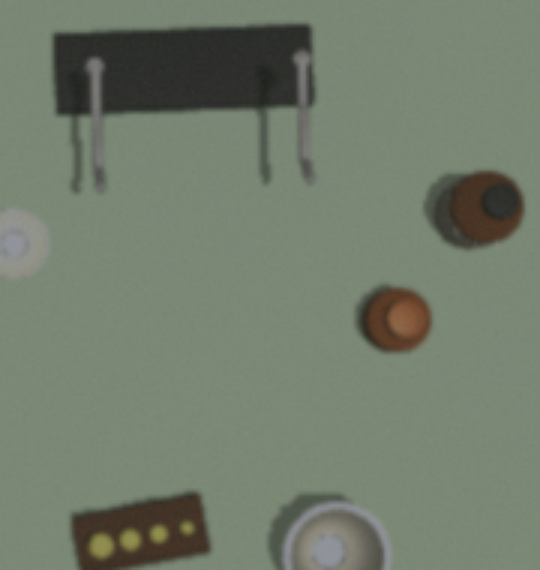

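Run:
```python
from h import *
t=snap("top")
P=atz(t,(435.3,257),.07);print(P)
print(mv([P[0],P[1]+.01,.2],-2.2))
```

```text
[ 0.48380439 -0.40432648  0.07      ]
(array([-68.13,   4.17,  -0.28]), array([-0.0022,  0.0014, -0.0002]))
```

Request:
play_rows(series=[[[-68,4.2,-0.3],[0,0,0],0],[[-68,4.2,-0.3],[0,0,0],0],[[-68,4.2,-0.3],[0,0,0],0],[[-68,4.2,-0.3],[0,0,0],0],[[-68,4.2,-0.3],[0,0,0],0],[[-68,4.2,-0.3],[0,0,0],0],[[-68,4.2,-0.3],[0,0,0],0],[[-68,4.2,-0.3],[0,0,0],0],[[-68,4.2,-0.3],[0,0,0],0],[[-68,4.2,-0.3],[0,0,0],0],[[-68,4.2,-0.3],[0,0,0],0],[[-68,4.2,-0.3],[0,0,0],0],[[-68,4.2,-0.3],[0,0,0],0],[[-68,4.2,-0.3],[0,0,0],0],[[-68,4.2,-0.3],[0,0,0],0],[[-68,4.2,-0.3],[0,0,0],0],[[-68,4.2,-0.3],[0,0,0],0],[[-68,4.2,-0.3],[0,0,0],0],[[-68,4.2,-0.3],[0,0,0],0]])

```text
clock: 30.95
ee_pos: [0.4856, -0.3908, 0.2008]
tool_rot: [-2.261, -2.18, -0.0]
wrist_force: [0.2, -0.2, -0.5]
finger_gap: 0.0856
```

Run:
```python
from h import *
s=snap("wrist","w22");
o=bot.get_obs(); print(o["clock"],o["ee_pos"],o["wrist_force"],mv(o["ee_pos"]))
for P in [(.4838,-.4043,.07)]: print(proj(s,P))
print(mv([.4838,-.4043,.051],-2.2))
```

```text
31.0 [ 0.48560582 -0.39102549  0.20085687] [0.7212955  1.00835942 0.05628494] (array([0., 0., 0.]), np.float64(-2.1))
[320.23072359 250.78476892]
(array([-1.33, -0.13, 14.99]), array([ 0.0001, -0.0001,  0.0017]))
```

View pics/w22.png

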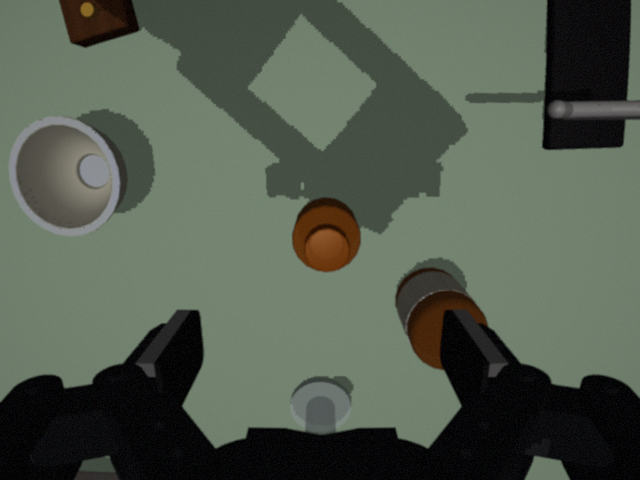

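Request:
play_rows(series=[[[-1.25,-0.1,4],[0,0,0],0.3],[[-1.25,-0.1,7],[0,0,0],0.3],[[-1.25,-0.1,10],[0,0,0],0.3],[[-1.25,-0.1,13],[0,0,0],0.3],[[-1.25,-0.1,15],[0,0,0],0.3],[[-1.25,-0.1,15],[0,0,0],0.3],[[-1.25,-0.1,15],[0,0,0],0.8],[[-1.25,-0.1,15],[0,0,0],0.8],[[-1.25,-0.1,15],[0,0,0],0.8],[[-1.25,-0.1,15],[0,0,0],0.8],[[-1.25,-0.1,15],[0,0,0],0.8],[[-1.25,-0.1,15],[0,0,0],0.8]], newtons=25)

```text
clock: 32.2
ee_pos: [0.4852, -0.4053, 0.0524]
tool_rot: [2.261, 2.176, 0.001]
wrist_force: [1.7, 0.0, 5.7]
finger_gap: 0.0323
```

Run:
```python
from h import *
s=snap("wrist","w23");
o=bot.get_obs(); print(o["clock"],o["ee_pos"],o["wrist_force"],o["finger_gap"],mv(unl(-150,0,.0505),-2.2),mv(unl(-88,0,.0505),-2.2))
```

```text
32.25 [ 0.48516098 -0.40528368  0.05237376] [1.60109689 0.54598189 6.20870296] 0.03209112111567323 (array([38.63, -4.96,  0.09]), array([0.0034, 0.0022, 0.0002])) (array([44.83, -4.95,  0.07]), array([0.0034, 0.0022, 0.0002]))
```

View pics/w23.png

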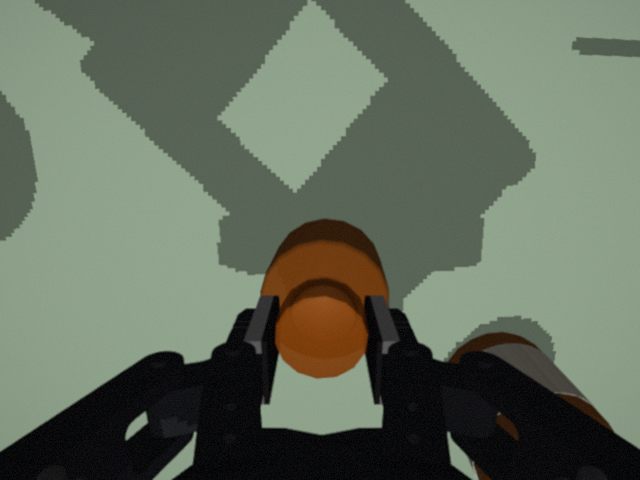

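Request:
play_rows(series=[[[0,0,-0.2],[0,0,0],0.8],[[0,0,-0.2],[0,0,0],0.8],[[1,-0.2,-0.2],[0,0,0],0.8],[[2.4,-0.5,-0.2],[0,0,0],0.8],[[3.8,-0.9,-0.2],[0,0,0],0.8],[[5.2,-1.2,-0.2],[0,0,0],0.8],[[6.6,-1.6,-0.2],[0,0,0],0.8],[[8,-2,-0.2],[0,0,0],0.8],[[9.4,-2.3,-0.2],[0,0,0],0.8],[[10.8,-2.7,-0.2],[0,0,0],0.8],[[12.2,-3,-0.2],[0,0,0],0.8],[[13.6,-3.4,-0.2],[0,0,0],0.8],[[15,-3.8,-0.2],[0,0,0],0.8],[[16.4,-4.1,-0.2],[0,0,0],0.8],[[17.8,-4.5,-0.2],[0,0,0],0.8],[[19.2,-4.8,-0.2],[0,0,0],0.8],[[20.4,-5,-0.2],[0,0,0],0.8],[[21,-5,-0.2],[0,0,0],0.8],[[21,-5,-0.2],[0,0,0],0.8]])

```text
clock: 34.15
ee_pos: [0.4421, -0.192, 0.0527]
tool_rot: [2.262, 2.18, 0.0]
wrist_force: [0.2, -1.0, -1.4]
finger_gap: 0.0321
```

Run:
```python
from h import *
s=snap("wrist","w24");
o=bot.get_obs(); print(o["clock"],o["ee_pos"],o["wrist_force"],o["finger_gap"],mv(unl(-88,0,.0505),-2.2))
```

```text
34.2 [ 0.4423321  -0.19256282  0.05273369] [ 0.32057422  0.33616682 -1.72740232] 0.03172183305449844 (array([23.74,  0.16,  0.22]), array([0.0006, 0.0003, 0.0013]))
```

View pics/w24.png

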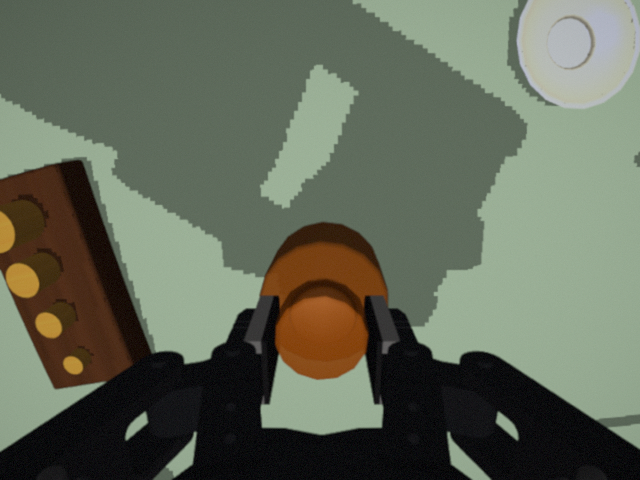

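Request:
play_rows(series=[[[1,0.1,0],[0,0,0],0.8],[[2.5,0.1,0],[0,0,0],0.8],[[4,0.1,0],[0,0,0],0.8],[[5.5,0.1,0],[0,0,0],0.8],[[7,0.1,0],[0,0,0],0.8],[[8.5,0.1,0],[0,0,0],0.8],[[10,0.2,0],[0,0,0],0.8],[[11.5,0.2,0],[0,0,0],0.8],[[13,0.2,0],[0,0,0],0.8],[[14.5,0.2,0],[0,0,0],0.8],[[16,0.2,0],[0,0,0],0.8],[[17.5,0.2,0],[0,0,0],0.8],[[19,0.2,0],[0,0,0],0.8],[[20.5,0.2,0],[0,0,0],0.8],[[22,0.2,0],[0,0,0],0.8],[[23,0.2,0],[0,0,0],0.8],[[23.7,0.2,0],[0,0,0],0.8],[[23.7,0.2,0],[0,0,0],0.8]])

```text
clock: 36.0
ee_pos: [0.4529, 0.0448, 0.0526]
tool_rot: [-2.262, -2.18, -0.0]
wrist_force: [-0.4, -0.0, -1.1]
finger_gap: 0.0319
```

Run:
```python
from h import *
s=snap("wrist","w25");
o=bot.get_obs(); print(o["clock"],o["ee_pos"],lane(o["ee_pos"]),o["wrist_force"],o["finger_gap"])
```

```text
36.05 [0.45288574 0.0443116  0.05262477] [-88.3  -0.1] [ 0.7216306  -0.96088086 -2.03486948] 0.031917280074784816
```

View pics/w25.png

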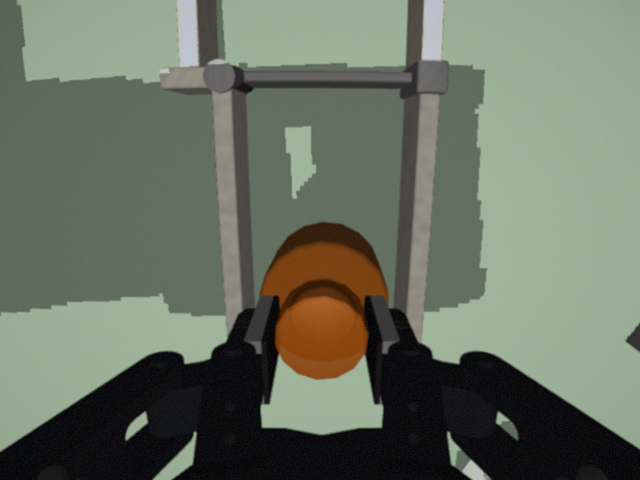

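Request:
play_rows(series=[[[0,0,0.15],[0,0,0],0.6],[[0,0,0.15],[0,0,0],0.4],[[0,0,-0.2],[0,0,0],0.35],[[0,0,-2],[0,0,0],0.35],[[0,0,-4.5],[0,0,0],0.35],[[0,0,-5],[0,0,0],0.6],[[-2.5,0,-5],[0,0,0],0.67],[[-5,0,-5],[0,0,0],0.67],[[-5.4,0,-4.5],[0,0,0],0.67],[[-5.4,0,-2],[0,0,0],0.67],[[-5.4,0,0.5],[0,0,0],0.67],[[-5.4,0,3],[0,0,0],0.67],[[-5.4,0,3.7],[0,0,0],0.67],[[-5.4,0,3.7],[0,0,0],0.67]])

```text
clock: 37.45
ee_pos: [0.45, -0.0096, 0.0146]
tool_rot: [-2.262, -2.177, 0.003]
wrist_force: [0.7, -0.7, 0.8]
finger_gap: 0.028
```

Run:
```python
from h import *
s=snap("wrist","w26");
o=bot.get_obs(); print(o["clock"],o["ee_pos"],lane(o["ee_pos"]),o["wrist_force"],o["finger_gap"])
```

```text
37.5 [ 0.45090844 -0.00968886  0.01551922] [-142.3   -0.2] [-0.39065787 -0.03330289  0.37955118] 0.028211078516113274
```

View pics/w26.png

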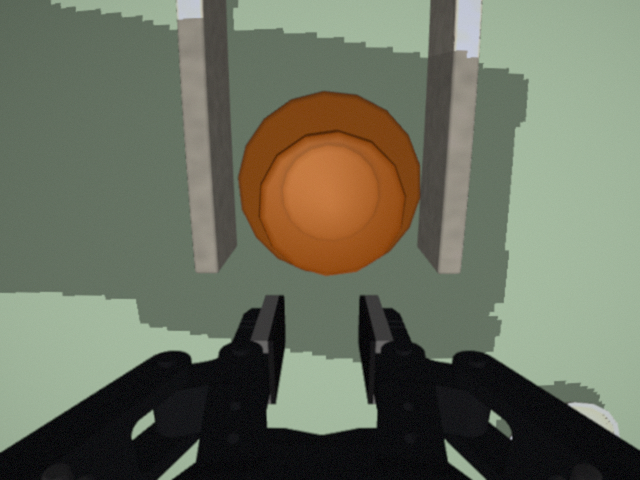

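Request:
play_rows(series=[[[0.5,0.2,0],[0,0,0],0.67],[[1,0.2,0],[0,0,0],0.67],[[1.8,0.2,0],[0,0,0],0.67],[[2.8,0.2,0],[0,0,0],0.67],[[3.8,0.2,0],[0,0,0],0.67],[[4.8,0.2,0],[0,0,0],0.67],[[5.8,0.2,0],[0,0,0],0.67],[[6.8,0.2,0],[0,0,0],0.67],[[7.8,0.2,0],[0,0,0],0.67],[[8.8,0.2,0],[0,0,0],0.67],[[9.8,0.2,0],[0,0,0],0.67],[[10.8,0.2,0],[0,0,0],0.67]])

```text
clock: 38.7
ee_pos: [0.4572, 0.0984, 0.0157]
tool_rot: [2.262, 2.179, -0.0]
wrist_force: [1.3, -4.3, 1.0]
finger_gap: 0.0281
```

Run:
```python
from h import *
s=snap("wrist","w27");
o=bot.get_obs(); print(o["clock"],o["ee_pos"],lane(o["ee_pos"]),o["wrist_force"],o["finger_gap"])
```

```text
38.75 [0.45762823 0.09968048 0.01568864] [-32.7  -2.7] [ 2.24401587 -0.55855693 -0.25654749] 0.02836706881287039
```

View pics/w27.png

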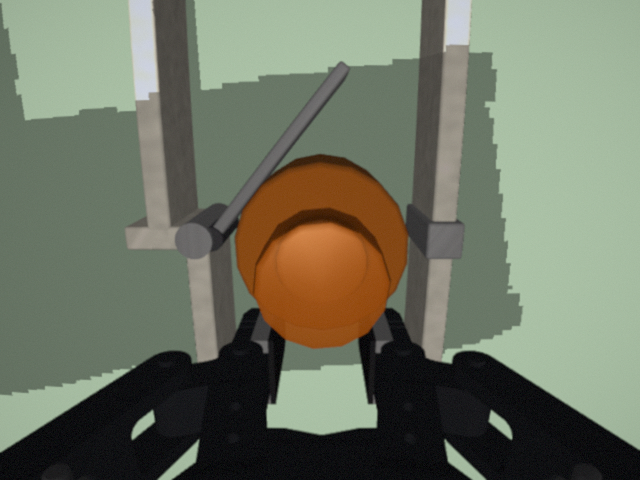

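Request:
play_rows(series=[[[0.8,0.1,0],[0,0,0],0.67],[[1.8,0.2,0],[0,0,0],0.67],[[2.8,0.2,0],[0,0,0],0.67],[[3.8,0.2,0],[0,0,0],0.67],[[4.8,0.2,0],[0,0,0],0.67],[[5.8,0.2,0],[0,0,0],0.67],[[6.8,0.2,0],[0,0,0],0.67]])

```text
clock: 39.45
ee_pos: [0.4614, 0.1668, 0.0157]
tool_rot: [-2.263, -2.179, 0.0]
wrist_force: [1.3, -2.6, 1.3]
finger_gap: 0.0285
```

Run:
```python
from h import *
s=snap("wrist","w28");
o=bot.get_obs(); print(o["clock"],o["ee_pos"],lane(o["ee_pos"]),o["wrist_force"],o["finger_gap"])
```

```text
39.5 [0.46180439 0.16801709 0.01568038] [35.7 -4.2] [ 0.77298244  0.99544805 -0.01929243] 0.028006688717166574
```

View pics/w28.png

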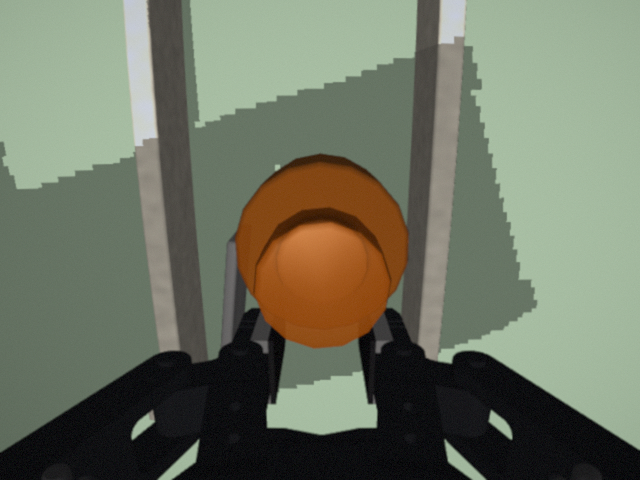

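Request:
play_rows(series=[[[1,0,0],[0,0,0],0.67],[[2,0,0],[0,0,0],0.67],[[3,0,0],[0,0,0],0.67],[[4,0,0],[0,0,0],0.67],[[5,0,0],[0,0,0],0.67],[[6,0,0],[0,0,0],0.67],[[6.6,0,0],[0,0,0],0.67],[[6.8,0,0],[0,0,0],0.67],[[6.8,0,0],[0,0,0],0.67],[[6.3,0,0],[0,0,0],0.67],[[6.3,0,-2],[0,0,0],0.67],[[6.3,0,-5],[0,0,0],0.67],[[6.3,0,-9],[0,0,0],0.67],[[6.3,0,-13],[0,0,0],0.67],[[6.3,0,-18],[0,0,0],0.5],[[6.3,0,-20],[0,0,0],0.3],[[6.3,0,-20],[0,0,0],0.3]])

```text
clock: 41.2
ee_pos: [0.4657, 0.2289, 0.2194]
tool_rot: [2.262, 2.176, 0.012]
wrist_force: [0.4, -0.1, 1.0]
finger_gap: 0.0596
```

Run:
```python
from h import *
s=snap("wrist","w29");snap("scene","s29");snap("top","t29")
o=bot.get_obs(); print(o["clock"],o["ee_pos"],lane(o["ee_pos"]))
a=cv2.imread("pics/w29.png");b=cv2.imread("pics/s29.png")[200:440,320:560]
cv2.imwrite("pics/c29.png",np.hstack([cv2.resize(a,(440,330)),cv2.resize(b,(330,330))]))
```

```text
41.35 [0.46310217 0.22794687 0.21437612] [95.6 -3.2]
```

View pics/c29.png

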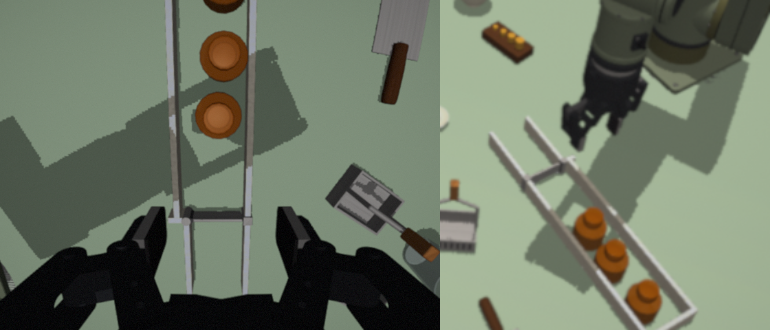

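Run:
```python
from h import *
print(mv([.668,-.002,.28],-36))
```

```text
(array([-22.2 ,  21.35,  -6.59]), array([-0.0019,  0.0018,  0.5898]))
```

Request:
play_rows(series=[[[-3,3,-6.6],[0,0,0.1],0],[[-7,7,-6.6],[0,0,0.2],0],[[-11,11,-6.6],[0,0,0.34],0],[[-15,15,-6.6],[0,0,0.48],0],[[-19,18.5,-6.6],[0,0,0.59],0],[[-22.2,21.4,-6.6],[0,0,0.59],0],[[-22.2,21.4,-6.6],[0,0,0.59],0],[[-22.2,21.4,-6.6],[0,0,0.59],0],[[-22.2,21.4,-6.6],[0,0,0.59],0]])

```text
clock: 42.25
ee_pos: [0.6688, -0.0018, 0.2787]
tool_rot: [-2.797, -1.423, 0.007]
wrist_force: [-0.3, 0.5, -0.4]
finger_gap: 0.0857
```

Run:
```python
from h import *
s=snap("wrist","w30")
o=bot.get_obs(); print(o["clock"],o["ee_pos"],mv(o["ee_pos"]))
for P in [(.670,-.0026,.152),(.670,-.0026,.0)]: print(proj(s,P))
```

```text
42.3 [ 0.66852464 -0.00096928  0.27959491] (array([0., 0., 0.]), np.float64(-35.99))
[325.65916154 233.3517051 ]
[324.8069066  196.29760831]
```

View pics/w30.png

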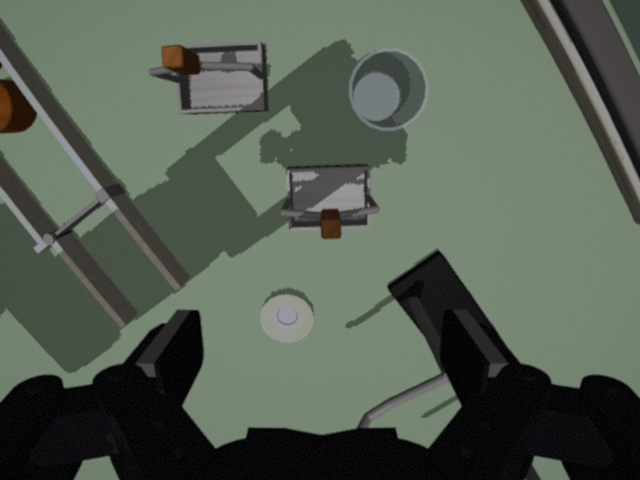

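Request:
play_rows(series=[[[0.05,0.2,4],[0,0,-0.02],0.3],[[0.05,0.2,8],[0,0,-0.02],0.4],[[0.05,0.2,12],[0,0,-0.02],0.4],[[0.05,0.2,15],[0,0,-0.02],0.4],[[0.05,0.2,16],[0,0,-0.02],0.4],[[0.05,0.2,16],[0,0,-0.02],0.4]])

```text
clock: 42.9
ee_pos: [0.6699, -0.0009, 0.1204]
tool_rot: [-2.782, -1.456, 0.004]
wrist_force: [0.7, 0.2, 0.6]
finger_gap: 0.051
```

Run:
```python
from h import *
s=snap("wrist","w31")
o=bot.get_obs(); print(o["clock"],o["ee_pos"],o["wrist_force"],mv(o["ee_pos"]))
```

```text
42.95 [ 0.67128856 -0.00113561  0.12231276] [-1.36396611 -0.60967822  0.43003857] (array([0., 0., 0.]), np.float64(-34.78))
```

View pics/w31.png

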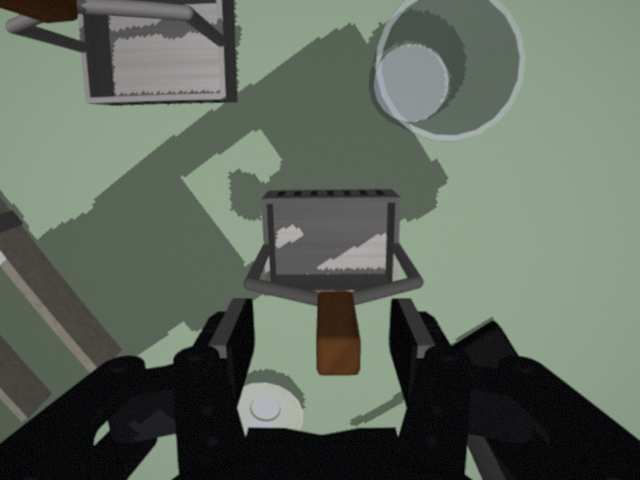

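Request:
play_rows(series=[[[0.1,0.4,0.2],[0,0,0],0.4],[[0.1,0.4,0.2],[0,0,0],0.7],[[0.1,0.4,0.2],[0,0,0],1],[[0.1,0.4,0.2],[0,0,0],1],[[0.1,0.4,0.2],[0,0,0],1],[[0.1,0.4,0.2],[0,0,0],1],[[0.1,0.4,0.2],[0,0,0],1],[[0.1,0.4,0.2],[0,0,0],1]], newtons=60)

```text
clock: 43.75
ee_pos: [0.6754, -0.0033, 0.1206]
tool_rot: [2.784, 1.454, 0.002]
wrist_force: [-2.0, 1.1, 5.1]
finger_gap: 0.0131
```

Run:
```python
from h import *
s=snap("wrist","w32")
o=bot.get_obs(); print(o["clock"],o["ee_pos"],o["wrist_force"],o["finger_gap"],mv(o["ee_pos"]))
```

```text
43.8 [ 0.67539953 -0.00331382  0.12060344] [-0.46508374  1.39524417  5.26101814] 0.013105461068807436 (array([0., 0., 0.]), np.float64(-34.84))
```

View pics/w32.png

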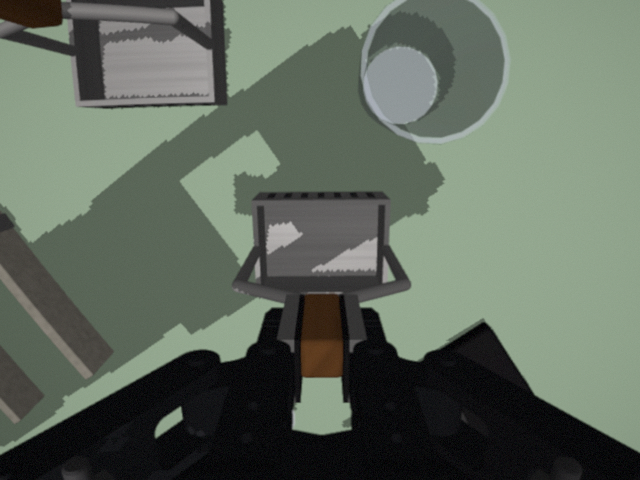

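Request:
play_rows(series=[[[0,0,-0.5],[0,0,0],1],[[0,0,-2],[0,0,0],1],[[0,0,-4],[0,0,0],1],[[0,0,-6],[0,0,0],1],[[0,0,-8],[0,0,0],1],[[0,0,-8],[0,0,0],1],[[-2,-2.1,-8],[0,0,0],1],[[-4,-4.2,-8],[0,0,0],1],[[-6,-6.4,-8],[0,0,0],1],[[-8,-8.6,-8],[0,0,0],1],[[-10,-10.7,-8],[0,0,0],1],[[-12,-12.8,-8],[0,0,0],1],[[-12.8,-13.7,-8],[0,0,0],1],[[-12.8,-13.7,-8],[0,0,0],1]])

```text
clock: 45.2
ee_pos: [0.4882, -0.0304, 0.1991]
tool_rot: [-2.784, -1.454, 0.002]
wrist_force: [0.7, -0.2, 0.1]
finger_gap: 0.0129
```

Run:
```python
from h import *
s=snap("wrist","w33");snap("scene","s33");
o=bot.get_obs(); print(o["clock"],o["ee_pos"],o["wrist_force"],o["finger_gap"],mv(o["ee_pos"]))
print(mv([.49,-.3165,.2005],-88.6))
a=cv2.imread("pics/w33.png");b=cv2.imread("pics/s33.png")[120:360,180:500]
cv2.imwrite("pics/c33.png",np.hstack([cv2.resize(a,(400,300)),cv2.resize(b,(400,300))]))
```

```text
45.3 [ 0.49069381 -0.03026178  0.19951241] [ 0.75578872  0.85070849 -1.65107403] 0.013055824308197501 (array([0., 0., 0.]), np.float64(-34.84))
(array([-23.53,  16.3 ,  -0.1 ]), array([ 6.000e-04, -1.300e-03,  9.383e-01]))
```

View pics/c33.png

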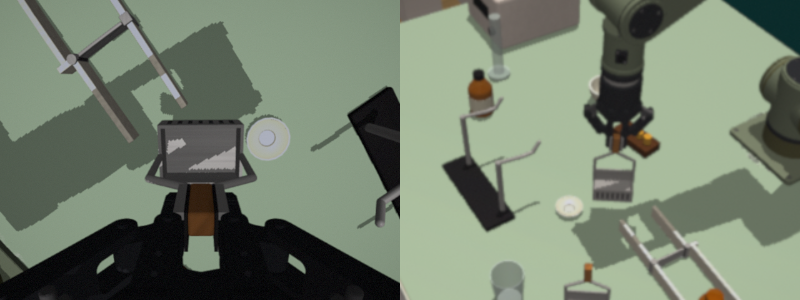

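Holding. Travel to in front of hook_b, turning.

Request:
play_rows(series=[[[-1.5,1,0],[0,0,0],1],[[-3.5,2.4,0],[0,0,0.08],1],[[-5.5,3.8,0],[0,0,0.16],1],[[-7.5,5.2,0],[0,0,0.24],1],[[-9.5,6.6,0],[0,0,0.32],1],[[-11.5,8,0],[0,0,0.4],1],[[-13.5,9.4,0],[0,0,0.48],1],[[-15.5,10.7,0],[0,0,0.56],1],[[-17.5,12.1,0],[0,0,0.64],1],[[-19.5,13.5,0],[0,0,0.72],1],[[-21.5,14.9,0],[0,0,0.8],1],[[-23,16,0],[0,0,0.88],1],[[-23.5,16.3,0],[0,0,0.938],1],[[-23.5,16.3,0],[0,0,0.938],1],[[-23.5,16.3,0],[0,0,0.938],1]])

```text
clock: 46.8
ee_pos: [0.4899, -0.3164, 0.199]
tool_rot: [-3.141, -0.041, 0.0]
wrist_force: [0.1, 0.2, -1.7]
finger_gap: 0.0131
```

Run:
```python
from h import *
s=snap("wrist","w34");snap("scene","s34");snap("top","t34")
o=bot.get_obs(); print(o["clock"],o["ee_pos"],o["wrist_force"],o["finger_gap"],mv(o["ee_pos"]))
print(mv([.6185,-.3145,.2005],-88.6))
for P in [(.6185-.027,-.3145-.0007,.164),(.6185,-.3145,.147),(.6185+.067,-.3145+.0016,.15)]: print(np.round(proj(s,P)))
a=cv2.imread("pics/s34.png")[120:320,180:400];b=cv2.imread("pics/t34.png")[120:320,300:500]
cv2.imwrite("pics/c34.png",np.hstack([cv2.resize(a,(440,400)),cv2.resize(b,(360,400))]))
```

```text
46.95 [ 0.48955387 -0.31576506  0.19945095] [ 0.38762489 -0.18014986 -1.87082326] 0.012941984479293872 (array([0., 0., 0.]), np.float64(-88.49))
(array([12.89,  0.21, -0.11]), array([-0.0003,  0.    ,  0.0018]))
[326.  46.]
[325. -11.]
[ 326. -174.]
```

View pics/c34.png

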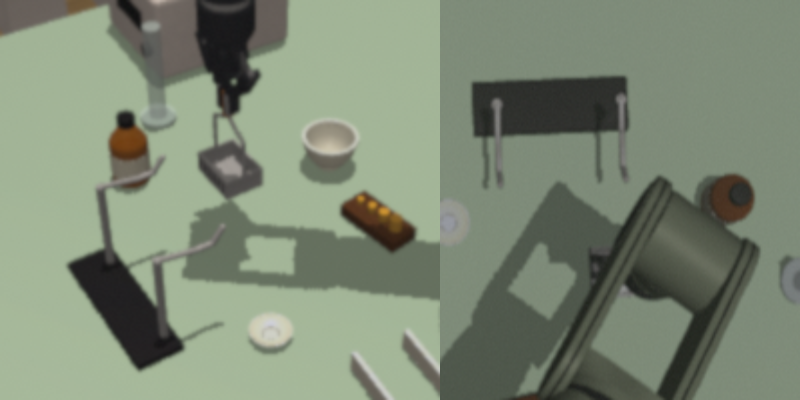

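View pics/w34.png

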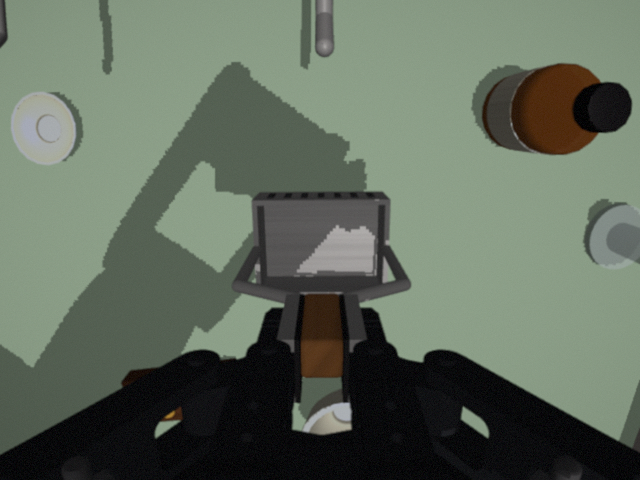

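Request:
play_rows(series=[[[1,0.1,0],[0,0,0],1],[[3,0.2,0],[0,0,0],1],[[5,0.2,0],[0,0,0],1],[[7,0.2,0],[0,0,0],1],[[9,0.2,0],[0,0,0],1],[[11,0.2,0],[0,0,0],1],[[12.3,0.2,0],[0,0,0],1],[[12.8,0.2,0],[0,0,0],1],[[12.8,0.2,0],[0,0,0],1],[[12.8,0.2,1],[0,0,0],1],[[12.8,0.2,2],[0,0,0],1],[[12.8,0.2,3],[0,0,0],1],[[12.8,0.2,3],[0,0,0],1]])

```text
clock: 48.25
ee_pos: [0.6156, -0.3146, 0.1671]
tool_rot: [-3.139, -0.038, 0.007]
wrist_force: [0.1, 0.2, -1.9]
finger_gap: 0.0128
```

Run:
```python
from h import *
s=snap("wrist","w35");snap("scene","s35")
o=bot.get_obs(); print(o["clock"],o["ee_pos"],o["wrist_force"],o["finger_gap"],mv(o["ee_pos"]))
a=cv2.imread("pics/s35.png")[150:310,180:340];b=cv2.imread("pics/w35.png")
cv2.imwrite("pics/c35.png",np.hstack([cv2.resize(a,(400,400)),cv2.resize(b,(400,300))[:0] if 0 else cv2.copyMakeBorder(cv2.resize(b,(400,300)),0,100,0,0,0)]))
```

```text
48.35 [ 0.61676949 -0.31511284  0.16913453] [ 0.27761553  0.15516474 -1.05839395] 0.012903390325639323 (array([0., 0., 0.]), np.float64(-88.6))
```

View pics/c35.png

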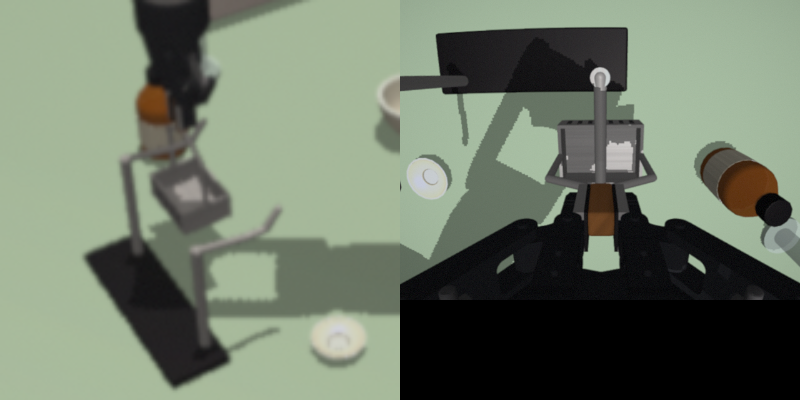

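Request:
play_rows(series=[[[0.1,0,0.4],[0,0,0],1],[[0.1,0,0.8],[0,0,0],1],[[0.1,0,1.1],[0,0,0],1],[[0.1,0,1.2],[0,0,0],1],[[0.1,0,1.2],[0,0,0],1]])

```text
clock: 48.85
ee_pos: [0.6183, -0.3149, 0.1585]
tool_rot: [3.141, 0.039, 0.001]
wrist_force: [-1.3, 1.0, 3.8]
finger_gap: 0.0128
```

Run:
```python
from h import *
o=bot.get_obs(); print(o["clock"],o["ee_pos"],o["wrist_force"],o["finger_gap"])
```

```text
48.85 [ 0.61825972 -0.314933    0.15846702] [-1.34285199  1.01412692  3.8444618 ] 0.012795780534708211
```

Request:
play_rows(series=[[[0,0,-0.1],[0,0,0],0.85],[[0,0,-0.1],[0,0,0],0.75],[[0,0,-0.1],[0,0,0],0.65],[[0,0,-0.1],[0,0,0],0.6],[[0,0,-1],[0,0,0],0.6],[[0,0,-2.5],[0,0,0],0.6],[[0,0,-4.5],[0,0,0],0.6],[[0,0,-7],[0,0,0],0.6],[[0,0,-10],[0,0,0],0.6],[[0,0,-10],[0,0,0],0.6]])

```text
clock: 49.85
ee_pos: [0.62, -0.3161, 0.2636]
tool_rot: [3.136, 0.039, 0.014]
wrist_force: [0.6, 0.1, -0.1]
finger_gap: 0.0341
```

Run:
```python
from h import *
s=snap("wrist","w36");snap("scene","s36")
o=bot.get_obs(); print(o["clock"],o["ee_pos"],o["wrist_force"],o["finger_gap"],mv(o["ee_pos"]))
a=cv2.imread("pics/s36.png")[150:310,180:340];b=cv2.imread("pics/w36.png")
cv2.imwrite("pics/c36.png",np.hstack([cv2.resize(a,(400,400)),cv2.copyMakeBorder(cv2.resize(b,(400,300)),0,100,0,0,0)]))
print(mv([.56,-.31,.27],-36),mv([.50,-.05,.27],-36),mv([.655,.145,.27],-36))
```

```text
49.95 [ 0.61838028 -0.31520135  0.25874627] [ 0.28962712  0.38450417 -0.57460168] 0.034476430351295176 (array([0., 0., 0.]), np.float64(-88.58))
(array([-5.82, -0.66, -1.14]), array([ 0.0018, -0.0013, -0.9177])) (array([-11.18, -26.8 ,  -1.17]), array([ 0.0018, -0.0013, -0.9177])) (array([  4.8 , -45.91,  -1.16]), array([ 0.0018, -0.0013, -0.9177]))
```

View pics/c36.png

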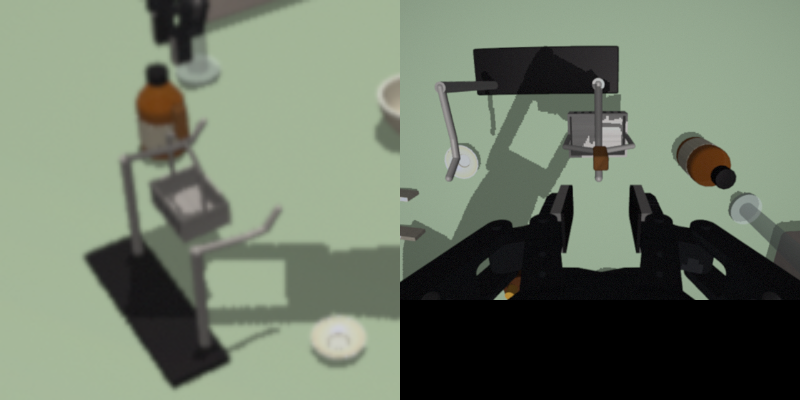

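Request:
play_rows(series=[[[0,-3,-1.2],[0,0,-0.1],0.3],[[0.3,-7,-1.2],[0,0,-0.22],0.3],[[1,-11,-1.2],[0,0,-0.34],0.3],[[1.5,-15,-1.2],[0,0,-0.46],0.3],[[2,-19,-1.2],[0,0,-0.58],0.3],[[2.5,-23,-1.2],[0,0,-0.7],0.3],[[3,-27,-1.2],[0,0,-0.82],0.3],[[3.4,-31,-1.2],[0,0,-0.9],0.3],[[3.8,-35,-1.2],[0,0,-0.9],0.3],[[4.2,-39,-1.2],[0,0,-0.9],0.3],[[4.6,-43,-1.2],[0,0,-0.9],0.3],[[4.8,-45.9,-1.2],[0,0,-0.9],0.3],[[4.8,-45.9,-1.2],[0,0,-0.9],0.3],[[4.8,-45.9,-1.2],[0,0,-0.9],0.3]])

```text
clock: 51.35
ee_pos: [0.6542, 0.1452, 0.2681]
tool_rot: [-2.811, -1.403, 0.005]
wrist_force: [0.0, -0.7, -0.5]
finger_gap: 0.06
```

Run:
```python
from h import *
s=snap("wrist","w37");snap("top","t37")
o=bot.get_obs(); print(o["clock"],o["ee_pos"],mv(o["ee_pos"]))
print(proj(s,(.656,.1456,.152)))
```

```text
51.45 [0.65448741 0.14388609 0.26885318] (array([0., 0., 0.]), np.float64(-37.06))
[322.89752746 233.94387086]
```

View pics/w37.png

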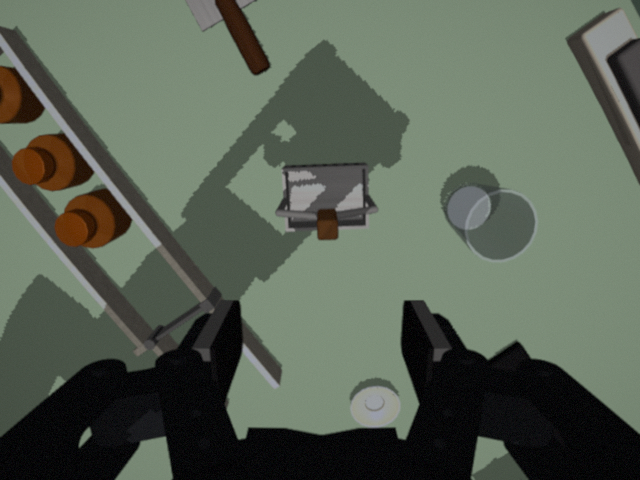

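Request:
play_rows(series=[[[0.2,0.35,4],[0,0,-0.035],0.4],[[0.2,0.35,8],[0,0,-0.035],0.4],[[0.2,0.35,12],[0,0,-0.035],0.4],[[0.2,0.35,14],[0,0,-0.035],0.4],[[0.2,0.35,14.8],[0,0,-0.035],0.4],[[0.2,0.35,14.8],[0,0,-0.035],0.4]])

```text
clock: 52.05
ee_pos: [0.6584, 0.1432, 0.1208]
tool_rot: [-2.787, -1.448, 0.003]
wrist_force: [0.5, -0.3, 0.8]
finger_gap: 0.0509
```

Run:
```python
from h import *
s=snap("wrist","w38")
o=bot.get_obs(); print(o["clock"],o["ee_pos"],o["wrist_force"],mv(o["ee_pos"]))
```

```text
52.1 [0.65929897 0.14369625 0.12230227] [-0.57593474  0.61421231  0.13591326] (array([0., 0., 0.]), np.float64(-35.07))
```

View pics/w38.png

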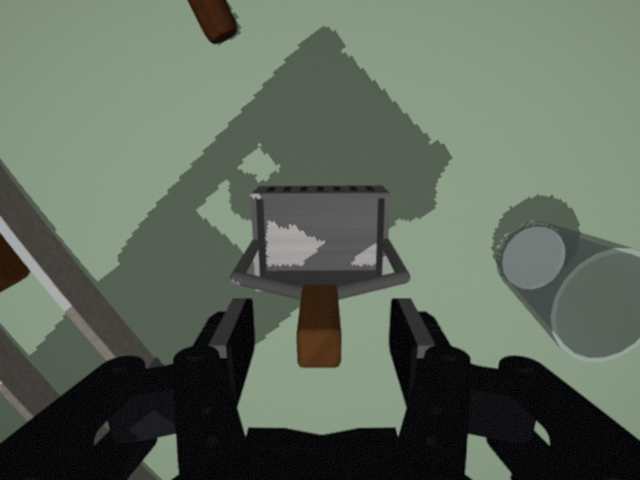

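Request:
play_rows(series=[[[0.2,0,0.15],[0,0,0],0.5],[[0.2,0,0.15],[0,0,0],0.7],[[0.2,0,0.15],[0,0,0],1],[[0.2,0,0.15],[0,0,0],1],[[0.2,0,0.15],[0,0,0],1],[[0.2,0,0.15],[0,0,0],1],[[0.2,0,0.15],[0,0,0],1],[[0.2,0,0.15],[0,0,0],1]], newtons=60)

```text
clock: 52.9
ee_pos: [0.6602, 0.1465, 0.1213]
tool_rot: [2.787, 1.451, 0.003]
wrist_force: [-1.4, 0.8, 6.0]
finger_gap: 0.0131
```

Run:
```python
from h import *
s=snap("wrist","w39")
o=bot.get_obs(); print(o["clock"],o["ee_pos"],o["wrist_force"],o["finger_gap"],mv(o["ee_pos"]))
print(mv([.49,.0,.2005],-35),mv([.49,-.155,.2005],-88.6))
```

```text
52.95 [0.66021603 0.14647325 0.12129664] [-1.10162658  0.70844001  6.44585157] 0.013001822003917427 (array([0., 0., 0.]), np.float64(-35.0))
(array([-21.75,  -5.53,  -7.96]), array([ 0.0008, -0.0014, -0.    ])) (array([-34.45,   3.36,  -7.97]), array([ 1.000e-04, -1.700e-03,  9.355e-01]))
```

View pics/w39.png

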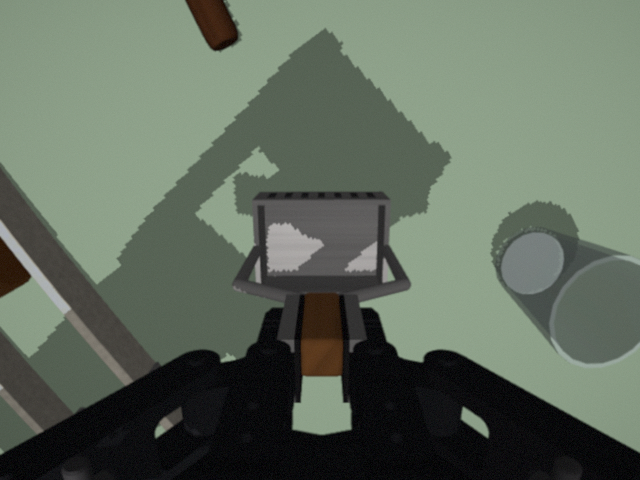

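Request:
play_rows(series=[[[0,0,-0.5],[0,0,0],1],[[0,0,-2],[0,0,0],1],[[0,0,-4],[0,0,0],1],[[0,0,-6],[0,0,0],1],[[0,0,-8],[0,0,0],1],[[0,0,-8],[0,0,0],1],[[-2,-0.5,-8],[0,0,0],1],[[-4.5,-1.1,-8],[0,0,0],1],[[-7,-1.8,-8],[0,0,0],1],[[-9.5,-2.4,-8],[0,0,0],1],[[-12,-3,-8],[0,0,0],1],[[-14.5,-3.7,-8],[0,0,0],1],[[-17,-4.3,-8],[0,0,0],1],[[-19.5,-5,-8],[0,0,0],1],[[-21.3,-5.4,-8],[0,0,0],1],[[-21.8,-5.5,-8],[0,0,0],1]])

```text
clock: 54.55
ee_pos: [0.4881, -0.0018, 0.1994]
tool_rot: [-2.787, -1.448, 0.003]
wrist_force: [-0.0, -0.6, -2.1]
finger_gap: 0.013
```

Run:
```python
from h import *
s=snap("wrist","w40")
o=bot.get_obs(); print(o["clock"],o["ee_pos"],o["wrist_force"],o["finger_gap"],mv(o["ee_pos"]))
print(mv([.49,-.1565,.2005],-88.6))
```

```text
54.6 [ 0.48866741 -0.00174633  0.19971254] [-0.68349843 -0.49663306 -0.82726643] 0.01260497751746245 (array([0., 0., 0.]), np.float64(-35.08))
(array([-12.59,   9.  ,  -0.08]), array([-4.000e-04,  1.000e-03,  9.341e-01]))
```

View pics/w40.png

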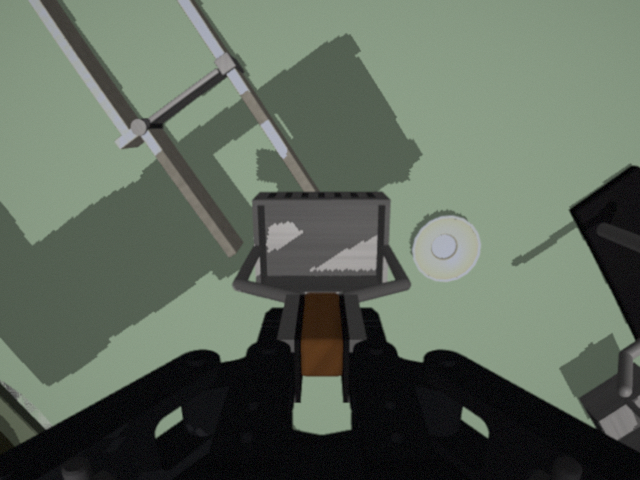

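Request:
play_rows(series=[[[-1,0.7,0],[0,0,0.05],1],[[-2,1.5,0],[0,0,0.13],1],[[-3,2.2,0],[0,0,0.21],1],[[-4,2.9,0],[0,0,0.29],1],[[-5,3.6,0],[0,0,0.37],1],[[-6,4.3,0],[0,0,0.45],1],[[-7,5,0],[0,0,0.53],1],[[-8,5.7,0],[0,0,0.61],1],[[-9,6.4,0],[0,0,0.69],1],[[-10,7.2,0],[0,0,0.77],1],[[-11,7.9,0],[0,0,0.85],1],[[-12,8.6,0],[0,0,0.91],1],[[-12.6,9,0],[0,0,0.934],1],[[-12.6,9,0],[0,0,0.934],1],[[-12.6,9,0],[0,0,0.934],1]])

```text
clock: 56.1
ee_pos: [0.4915, -0.1556, 0.1999]
tool_rot: [-3.141, -0.041, 0.0]
wrist_force: [0.4, -0.1, -1.1]
finger_gap: 0.013
```

Run:
```python
from h import *
s=snap("wrist","w41")
o=bot.get_obs(); print(o["clock"],o["ee_pos"],o["wrist_force"],o["finger_gap"],mv(o["ee_pos"]))
print(mv([.6145,-.1535,.2005],-88.6))
for P in [(.6145-.027,-.1535-.0007,.164)]: print(np.round(proj(s,P)))
```

```text
56.15 [ 0.49139226 -0.15539025  0.19999999] [-0.00135581 -0.69612684 -1.17183821] 0.01300297753979278 (array([0., 0., 0.]), np.float64(-88.5))
(array([12.31,  0.13, -0.05]), array([-0.0005,  0.0001,  0.0018]))
[324.  61.]
```

View pics/w41.png

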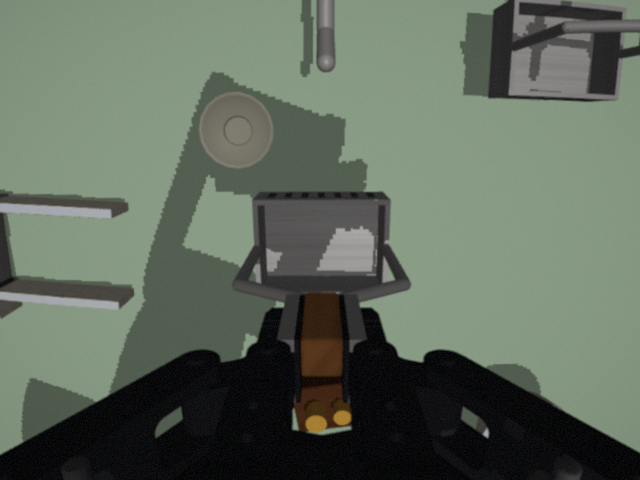

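Request:
play_rows(series=[[[1,0.1,0],[0,0,0],1],[[3,0.2,0],[0,0,0],1],[[5,0.2,0],[0,0,0],1],[[7,0.2,0],[0,0,0],1],[[9,0.2,0],[0,0,0],1],[[11,0.2,0],[0,0,0],1],[[12,0.2,0],[0,0,0],1],[[12.3,0.2,0],[0,0,0],1],[[12.3,0.2,0],[0,0,0],1],[[12.3,0.2,1],[0,0,0],1],[[12.3,0.2,2],[0,0,0],1],[[12.3,0.2,3],[0,0,0],1],[[12.3,0.2,3],[0,0,0],1]])

```text
clock: 57.45
ee_pos: [0.6126, -0.1542, 0.1678]
tool_rot: [-3.14, -0.04, 0.007]
wrist_force: [0.4, -0.0, -1.5]
finger_gap: 0.0131
```

Run:
```python
from h import *
s=snap("wrist","w42")
o=bot.get_obs(); print(o["clock"],o["ee_pos"],o["wrist_force"],o["finger_gap"],mv(o["ee_pos"]))
```

```text
57.5 [ 0.61329482 -0.15442825  0.16885724] [ 1.14989855 -0.40422243 -1.26994188] 0.012716825757840635 (array([0., 0., 0.]), np.float64(-88.53))
```

View pics/w42.png

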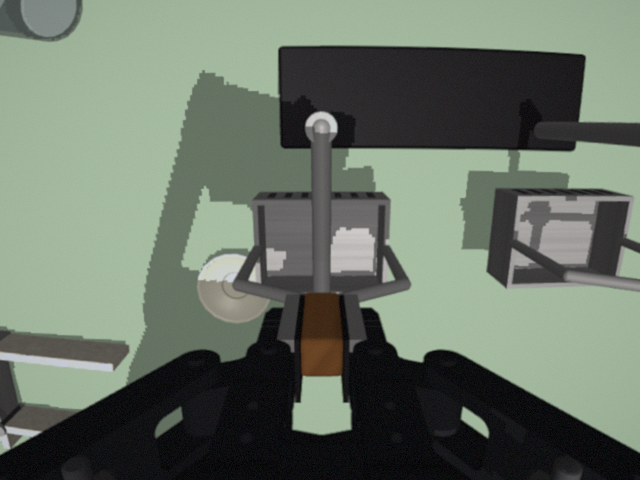

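Request:
play_rows(series=[[[0.1,0,0.4],[0,0,0],1],[[0.1,0,0.8],[0,0,0],1],[[0.1,0,1.05],[0,0,0],1],[[0.1,0,1.15],[0,0,0],1],[[0.1,0,1.15],[0,0,0],1]])

```text
clock: 58.0
ee_pos: [0.6153, -0.1544, 0.159]
tool_rot: [-3.141, -0.04, -0.001]
wrist_force: [0.4, 1.0, 1.6]
finger_gap: 0.0128
```

Run:
```python
from h import *
o=bot.get_obs(); print(o["clock"],o["ee_pos"],o["wrist_force"],o["finger_gap"])
```

```text
58.0 [ 0.61527676 -0.15443029  0.15904532] [0.40630827 0.97637269 1.64583414] 0.01282300647541968
```

Request:
play_rows(series=[[[0,0,0],[0,0,0],0.85],[[0,0,0],[0,0,0],0.75],[[0,0,0],[0,0,0],0.65],[[0,0,-0.1],[0,0,0],0.6],[[0,0,-1],[0,0,0],0.6],[[0,0,-2.5],[0,0,0],0.6],[[0,0,-4.5],[0,0,0],0.6],[[0,0,-7],[0,0,0],0.6],[[0,0,-10],[0,0,0],0.6],[[0,0,-14],[0,0,0],0.6],[[-4,0,-16],[0,0,0],0.6],[[-9,0,-16],[0,0,0],0.6],[[-14,0,-16],[0,0,0],0.6],[[-19,0,-16],[0,0,0],0.6],[[-19,0,-16],[0,0,0],0.6]])

```text
clock: 59.5
ee_pos: [0.4196, -0.1587, 0.3197]
tool_rot: [3.141, 0.037, -0.003]
wrist_force: [1.1, -0.0, 0.3]
finger_gap: 0.034
```

Run:
```python
from h import *
s=snap("scene","s43");t=snap("top","t43")
o=bot.get_obs(); print(o["clock"],o["ee_pos"],o["wrist_force"])
a=s["frame"][150:450,180:520,::-1];b=t["frame"][130:330,60:480,::-1]
cv2.imwrite("pics/c43.png",cv2.resize(a,(680,600)));cv2.imwrite("pics/c43b.png",cv2.resize(b,(798,380)))
for p,z in [((316.3,287.9),0)]: pass
```

```text
59.6 [ 0.42483901 -0.15954731  0.31998407] [ 0.84330159 -0.30280818  0.39493782]
```

View pics/c43.png

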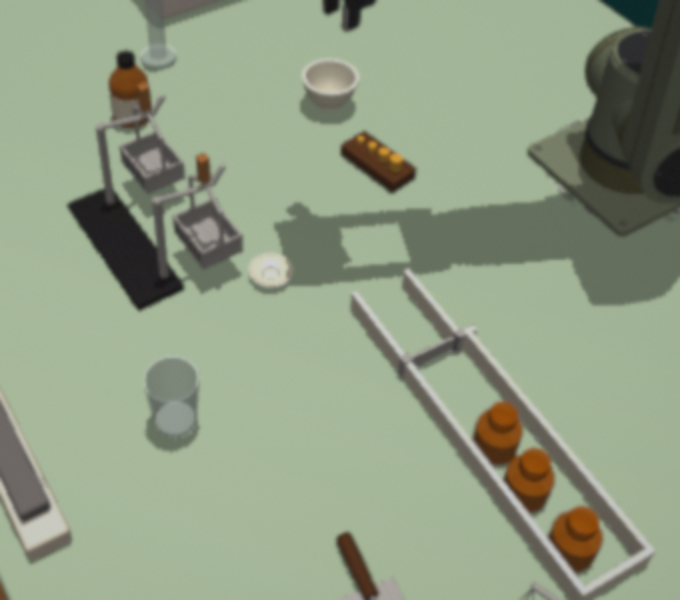

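View pics/c43b.png

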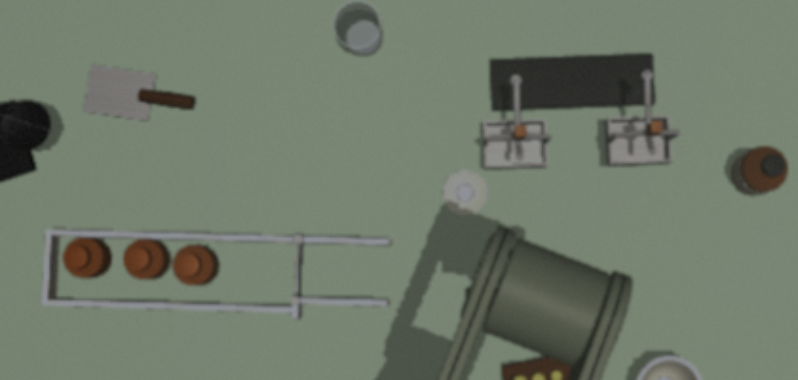

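Run:
```python
from cell import bot
print(bot.job_done())
```

```text
the job is handed in; nothing more can be done
None
```

The job is handed in at about 60 s of the 210 s allowed. All three jars present are back in the return lane and both baskets are hanging. There was no fourth jar in any picture.

- **Jars:** I dragged each jar by its stopper to the lane mouth with its foot on or barely above the bench. Jars 2 and 3 then went through the gate by low pushes from behind.
- **First jar:** I started it through the gate while still gripping it, and it tilted about 25–30° just past the gate. I set it upright inside the lane, with no lift over the gate or walls, and pushed it on from low down.
- **Second jar:** My finger wedged between it and the gate at about 20 N, under the 40 N limit. I backed off and pushed again from behind.
- **Third jar:** It was knocked a few centimetres while the arm was elsewhere, so I located it again before gripping it.
- **Baskets:** After the jars, I hung one basket on `hook_b` and then the other on `hook_a`. The grip did not slacken on either.

The last scene and top pictures show:
- the three jars standing beyond the gate, with the gate shut;
- one basket on each hook;
- the other things where they stood at the start;
- the arm clear of everything.

No final check failed or disagreed. The pictures were judged by eye; I did not measure final poses.

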